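Refit the axle of the tray-lid crimping roller

TASK

Put the washed axle back into the tray-lid crimper: take it by its square grip from the white rest and, coming from the left as the robot sees it, thread it through the near cheek, the roller and the far cheek until its collar sits fully home against the near cheek, then let go. The cheeks float sideways, so feel for the hole and slide the axle in gently without forcing it (keep the push under about 20 N). Do not disturb the other things on the table.

Things in the scene. Friction and masses are not known exactly. Their poses are not given: they have to be found in the camera images.
- axle_grip (a point): Centre of the axle's grip, a grey square bar 20 x 20 x 50 mm, to be pinched across its upright sides. Axle: 206 mm long, about 0.15 kg; round steel shaft 12 mm in diameter and 150 mm long, collar, grip, all on one axis. Axes (also of the other axle points): -y runs along the axis from grip to shaft nose, z is up. At the start the axle lies level, axis 50 mm above the table.
- axle_collar (a point): Centre of the shaft-side face of the steel collar (28 mm in diameter, 6 mm thick) between grip and shaft; 31 mm from axle_grip along -y. This face comes to rest against the near cheek.
- axle_nose (a point): Tip of the axle's shaft, on the axis, 181 mm from axle_grip along -y. The nose is tapered: 9 mm in diameter at the tip, the full 12 mm from 6 mm behind it.
- rest: White plastic rest, fixed, 60 (x) x 150 (y) mm; origin at the centre of its underside. Two posts 36 mm wide, 12 mm thick, at y = +48 and -47 mm, have open-topped notches that hold the axle's shaft; post tops are 58 mm high. The axle lies along its y, grip at the +y end, 29 mm beyond the base plate's edge. Lift the axle straight up by 30 mm or more to clear it.
- crimper: Fixed white bed of the crimper, 190 (x) x 160 (y) x 12 mm; origin at the centre of its underside. The axle goes in level, along the crimper's -y, at z = 70 mm; its +y side, with the near cheek, looks to the left of the robot. End blocks at x = +-84 mm reach z = 33 mm. On it floats the carriage with the two cheeks and the roller. A contact force above 20 N anywhere on the crimper counts as forcing it.
- guide_mid (a point): Fixed mark, crimper's axes, at its x = 0, y = +60, z = 70 mm: in the plane of the near cheek's outer face, at hole height, in the MIDDLE of the sideways float. The carriage, and so the hole centre, stands anywhere up to 18 mm from it along +-x; this is NOT measured. The carriage stays where it is left; a sideways push above about 5 N shifts it. It does not turn or give in z.
- near_face (a point): The same point as guide_mid, for the near cheek: an upright aluminium plate 92 mm wide (x), 10 mm thick, top at z = 92 mm, with a hole 15 mm in diameter with a 2 mm chamfer. Both cheeks are cushioned together along y: they give 1 mm for each 3 N pushed along -y, at most 6 mm, and spring back. With the axle home axle_grip lies 31 mm outside this plane (+y).
- far_face (a point): Fixed mark at the crimper's x = 0, y = -60, z = 70 mm: plane of the far cheek's outer face, 120 mm beyond guide_mid, middle of the float. The far cheek is like the near one, and its hole and the 20 mm bore of the white roller between them (42 mm diameter, 92 mm long) are on one line with the near hole. With the axle home its nose sticks out 30 mm beyond this plane.
- foil_tray: Bystander, leave alone: empty two-part foil meal tray, 190 x 135 x 35 mm; origin at the centre of its underside.
- foil_tray2: Bystander, leave alone: another foil meal tray like foil_tray; origin at the centre of its underside.
- spice_jar: Bystander, leave alone: glass jar, 52 mm across, 85 mm tall; origin at the centre of its underside.
- oil_bottle: Bystander, leave alone: clear bottle, 60 mm across, 190 mm tall; origin at the centre of its underside.
- dip_pot: Bystander, leave alone: small white bowl, 70 mm across, 50 mm tall; origin at the centre of its underside.
- spoon: Bystander, leave alone: steel spoon lying flat; origin at the centre of its underside.

How it is judged:
By the outcome, as a careful person would: the job done as asked, in the order asked, and still so for the second after the job is handed in, with the robot touching nothing.
It also fails if it takes over 72 s, if anything falls off the work surface, if the arm or the gripper's body presses on something with over 40 N, if the wrist force passes 120 N, or if a joint passes its speed limit or range.

ROBOT

A 6-joint arm with a two-finger parallel gripper is mounted at the origin on the work surface. World frame = base frame: x ahead of the robot, y to its left, z up, the work surface at z = 0. Lengths are in m, angles in rad, forces in N, time in s.
With the tool pointing down it reaches from about 0.35 to 0.875 m from the base axis. Payload 4.2 kg.
Tool frame: the origin (TCP) lies on the centre line of the jaws, within the pads' length; the fingertips stand 22 mm ahead of it and the grasp point (between the pads) lies 3 mm ahead of it; x points along the fingers, z is the direction in which the jaws open and shut, and the axes are right-handed (so a half turn about x gives the same grasp; the last joint's range is limited). The gripper opens to 87 mm and grips with 3 to 60 N. Pads are 19 mm wide; open, the fingers measure 117 mm over their backs; the gripper's body (75 mm by 190 mm) begins 51 mm behind the grasp point.
Start: joints at [1.552, 0.385, 0.008, 0, -1.194, -0.259], TCP at [0.171, 0.601, 0.205] pointing down, gripper open.
Joint ranges: [-3.14, 3.14], [-1.21, 2.06], [-1.07, 1.41], [-3.16, 2.05], [-2.99, -0.16], [-3.1, 3.1]. Speed limits (rad/s): [2.79, 2.79, 3.14, 3.14, 3.14, 3.14].

INTERFACE

Orientations are given as a unit quaternion [x, y, z, w].
In Python, from bench import robot gives the robot as it stands.
- The arm moves only by the shell command python3 -m handwheel 'ROWS' [FORCE]. ROWS is JSON, a list of rows, each a list of 7 numbers: the shift along the tool's x, y, z in mm, then the turn, a rotation vector about the tool's x, y, z in rad, then the opening, from 0 (shut) to 1 (fully open). A call has 1 to 12 rows; each row shifts and turns the pose as measured when the row begins, along the tool's axes as they then stand; what a row does not reach is not made up. A row lasts 1/8 s, in which the tool goes at most 62.5 mm and 10.7 degrees, less where a joint would pass 70% of its speed; a pose out of reach is approached as far as the arm can. A call with a gripper value outside its range is refused whole. The fingers move at their own pace and stop on an object; FORCE is the grip in N (left out, the last holds). Time passes only in rows, so rows that do not move let the fingers close. It gives the time, the measured TCP pose, the force and the opening at its end, in the units of the state.
- robot.state(): the state, without advancing time (a new reading comes with each control period).
- robot.get_image(name): name is "side" or "top"; returns a dict with "color" (384x512x3 uint8, red, green, blue), "depth" (384x512 float32, m along the optical axis (not along the pixel's ray), 0 where there is no reading), "camera_matrix" (3x3 intrinsics, pixels), "k1" (the pictures are not rectified: a ray, as slopes to the right and down, at radius r is drawn at 1 + k1 r^2 times it, then the intrinsics apply), "R" (3x3) and "t" (3): a world point X has camera coordinates R X + t. Camera axes: x right, y down, z forward; pixel columns grow to the right and rows downward; lengths in m; the calibration is good to about 2 mm. A picture is of the moment at which its call begins.
- robot.hand_in(): hands the job in, once; it reports no verdict.
The state is a dict: "time": time; "q": joint angles; "qd": joint speeds; "joint_efforts": joint torques, N m; "position": TCP position; "orientation": TCP orientation; "force": force on the tool from outside, world axes, zero at the start; "torque": the same for the moment, N m; "width": finger opening in m.
Only numpy, scipy, OpenCV 4.12 (cv2) and the standard library are available. Lean on these libraries where they do the work, as an engineer would, in place of code of your own. Each camera call takes 0.05 s, during which the arm holds its last target.

## Working session

There is one attempt and no reset: what is moved stays moved. The work goes in short steps, Python scripts to look and compute and a shell command to move; the robot and the scene stay as the last step left them, time stands still between calls to the robot, and variables do not carry over. Pictures are saved under pics/ and viewed, and the job is handed in when it is done.

```bash
ls; mkdir -p pics
cat > h.py <<'E'
import numpy as np,cv2
from bench import robot
def snap(n,tag):
    im=robot.get_image(n); np.savez(f'pics/{tag}.npz',**im)
    cv2.imwrite(f'pics/{tag}.png',im['color'][:,:,::-1]); return im
def pix2w(im,u,v,z=None,d=None):
    K=im['camera_matrix'];k=float(im['k1'])
    D=np.array([k,0,0,0,0])
    a=np.array([(u-K[0,2])/K[0,0],(v-K[1,2])/K[1,1]]);p=a.copy()
    for _ in range(30): p=a/(1+k*(p@p))
    R,t=im['R'],im['t']; ray=R.T@np.array([p[0],p[1],1]); c=-R.T@t
    if z is not None: return c+ray*(z-c[2])/ray[2]
    if d is None: d=im['depth'][int(round(v)),int(round(u))]
    return c+ray*d
def proj(im,X):
    X=np.atleast_2d(X);K=im['camera_matrix'];k=float(im['k1'])
    c=X@im['R'].T+im['t'];p=c[:,:2]/c[:,2:];p=p*(1+k*(p**2).sum(1,keepdims=True))
    return p*[K[0,0],K[1,1]]+[K[0,2],K[1,2]]
def cloud(im):
    K=im['camera_matrix'];k=float(im['k1']);h,w=im['depth'].shape
    u,v=np.meshgrid(np.arange(w),np.arange(h));a=np.stack([(u-K[0,2])/K[0,0],(v-K[1,2])/K[1,1]],-1);p=a.copy()
    for _ in range(30): p=a/(1+k*(p**2).sum(-1,keepdims=True))
    d=im['depth'][...,None];c=np.concatenate([p*d,d],-1)
    W=(c-im['t'])@im['R'];W[im['depth']==0]=np.nan;return W
E
python3 - <<'E'
from h import *
for n in('top','side'):
    im=snap(n,n+'0');print(n,im['camera_matrix'],im['k1'],im['R'],im['t'])
print(robot.state())
E
```

```text
pics
top [[395.31110252   0.         247.02806676]
 [  0.         395.31110252 194.73088966]
 [  0.           0.           1.        ]] 0.048273567219981064 [[ 0.01000033 -0.99987575  0.01218536]
 [-0.98073239 -0.01218501 -0.19497565]
 [ 0.1950999  -0.01000076 -0.98073239]] [-0.01831867  0.58943069  1.23804957]
side [[350.02481675   0.         253.66571445]
 [  0.         350.02481675 190.17900118]
 [  0.           0.           1.        ]] -0.10149742449905859 [[ 9.88902081e-01 -1.48568755e-01  1.05575272e-05]
 [-1.11292120e-01 -7.40828730e-01 -6.62409885e-01]
 [ 9.84212332e-02  6.55057339e-01 -7.49141605e-01]] [-0.57702891  0.09626357  1.0059358 ]
{'time': 0.1, 'q': array([ 1.55161233e+00,  3.85471123e-01,  6.73443858e-03, -4.47838919e-04,
       -1.19401621e+00, -2.58620796e-01]), 'qd': array([-6.74038446e-04, -2.55526864e-03,  2.96714941e-03, -8.90009638e-04,
        3.42883526e-04, -7.64688737e-05]), 'joint_efforts': array([-1.20099008e-03, -3.91691601e+01,  1.87932551e+01,  4.23195228e+00,
        1.34097494e-02, -7.56505233e-05]), 'position': array([0.17121523, 0.60047328, 0.20376131]), 'orientation': array([-0.56390429, -0.4254562 ,  0.56499023, -0.42636254]), 'force': array([-0.46898335, -0.27144462, -0.34334147]), 'torque': array([-0.02445377, -0.08297094, -0.03450703]), 'width': 0.08679014983406436}
```

View pics/top0.png

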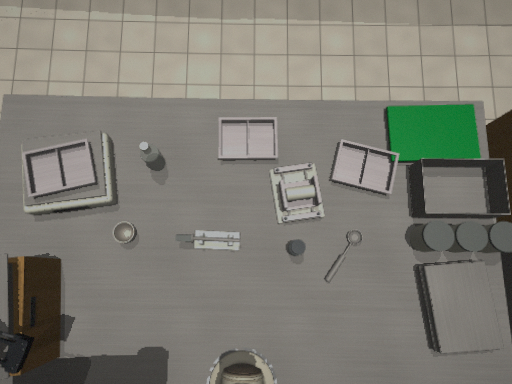

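View pics/side0.png

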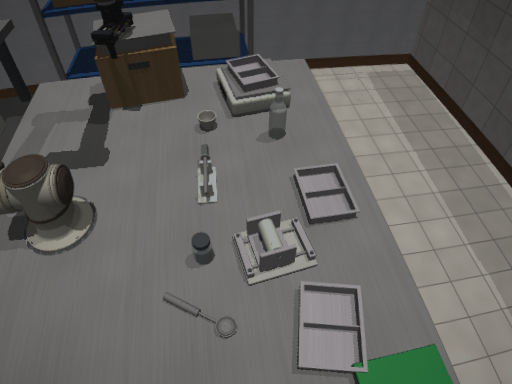

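Top view: the axle lies on the rest at (178–240, 239), with its grip at (185, 238). The crimper is at about (297, 192), turned slightly. I'll zoom in on both.

Run:
```python
from h import *
a=cv2.imread('pics/top0.png');b=cv2.imread('pics/side0.png')
c1=cv2.resize(a[215:265,165:255],None,fx=8,fy=8,interpolation=2)[:,:720]
cv2.imwrite('pics/z1.png',c1)
cv2.imwrite('pics/z2.png',cv2.resize(a[155:230,262:332],None,fx=8,fy=8,interpolation=2))
cv2.imwrite('pics/z3.png',cv2.resize(b[205:285,225:325],None,fx=7,fy=7,interpolation=2))
im=dict(np.load('pics/top0.npz'));W=cloud(im)
for n,(r0,r1,c0,c1) in dict(axle=(222,258,172,245),crimp=(158,228,265,328)).items():
    P=W[r0:r1,c0:c1].reshape(-1,3)
    for lo,hi in((.008,.02),(.02,.04),(.04,.075),(.075,.12)):
        Q=P[(P[:,2]>lo)&(P[:,2]<hi)]
        if len(Q)>5: print(n,lo,len(Q),Q.min(0),Q.max(0),np.median(Q,0))
```

```text
axle 0.008 166 [0.41543416 0.00595347 0.00801513] [0.49032441 0.19743162 0.0175091 ] [0.43871244 0.09234118 0.00931444]
axle 0.02 15 [0.42673873 0.03250219 0.02332099] [0.46464451 0.13967623 0.03882261] [0.4533701  0.1303573  0.03394258]
axle 0.04 364 [0.42831915 0.009352   0.04073289] [0.46604689 0.21752031 0.06558039] [0.44657341 0.13428695 0.05512655]
crimp 0.008 800 [ 0.50719099 -0.27346919  0.00800208] [ 0.71770948 -0.0903824   0.0199914 ] [ 0.64108932 -0.16237238  0.01120618]
crimp 0.02 897 [ 0.50816086 -0.2581752   0.0200033 ] [ 0.7091052  -0.10352031  0.03961534] [ 0.57703815 -0.18472252  0.02906741]
crimp 0.04 129 [ 0.54448207 -0.24874287  0.04036291] [ 0.64978435 -0.11736486  0.07495882] [ 0.58364132 -0.18028248  0.06058826]
crimp 0.075 563 [ 0.54462005 -0.24803899  0.07536341] [ 0.65194922 -0.11753999  0.0966775 ] [ 0.59697983 -0.18443029  0.08788844]
```

View pics/z1.png

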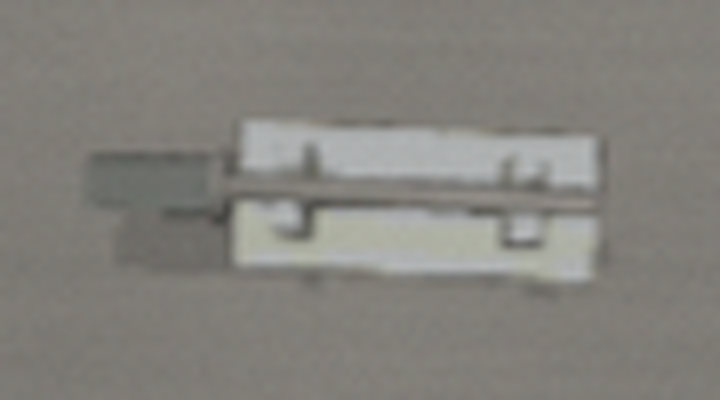

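View pics/z2.png

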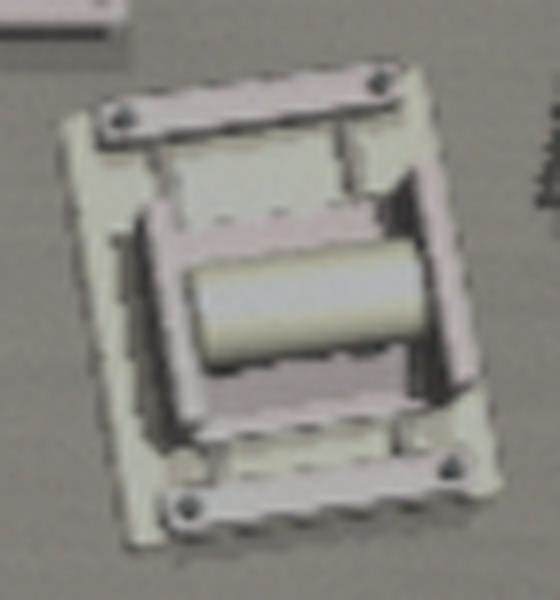

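View pics/z3.png

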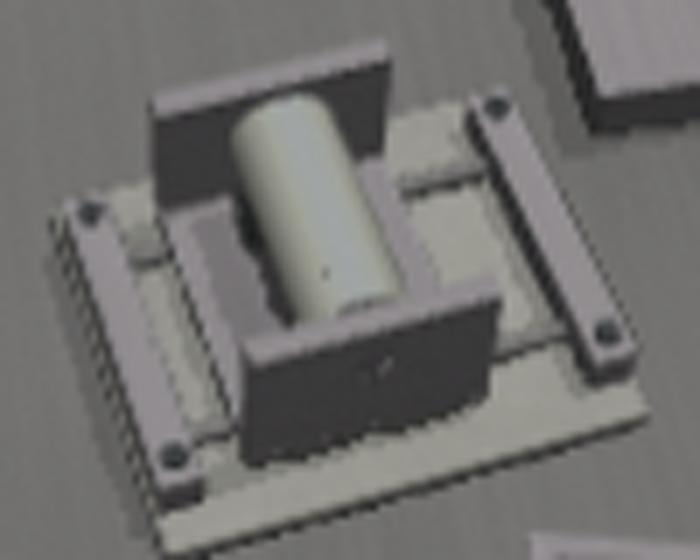

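```bash
cat > fit.py <<'E'
from h import *
from scipy.optimize import least_squares
T=dict(np.load('pics/top0.npz'));S=dict(np.load('pics/side0.npz'))
zt=lambda a:(np.array(a,float)+.5)/8-.5+[262,155]
zs=lambda a:(np.array(a,float)+.5)/7-.5+[225,205]
# (local x,y,z, carriage?)
bedT=[((95,80,12,0),(68,115)),((95,-80,12,0),(418,68)),((-95,-80,12,0),(500,490)),((-95,80,12,0),(135,545)),
((46,60,92,1),(148,207)),((-46,60,92,1),(183,427)),((46,-60,92,1),(437,165)),((-46,-60,92,1),(480,378)),
((46,50,92,1),(168,203)),((-46,50,92,1),(205,416)),((46,-50,92,1),(417,170)),((-46,-50,92,1),(455,386))]
bedS=[((-95,80,12,0),(55,215)),((-95,-80,12,0),(165,550)),((95,-80,12,0),(648,412)),
((-46,60,92,1),(152,105)),((46,60,92,1),(388,42)),((-46,-60,92,1),(245,362)),((46,-60,92,1),(502,300)),
((-46,-50,92,1),(243,340)),((46,-50,92,1),(490,287))]
scT=[(122,120),(380,85),(453,468),(187,508)]; scS=[(497,107),(608,332),(174,457),(90,213)]
def model(p,L):
    x,y,th,s,sy=p[:5];L=np.array(L,float);l=L[:,:3]/1000;l[:,0]+=L[:,3]*s
    R=np.array([[np.cos(th),-np.sin(th)],[np.sin(th),np.cos(th)]])
    return np.c_[l[:,:2]@R.T+[x,y],l[:,2]]
def res(p,sep=False,use=(1,1)):
    sc=[(84,p[4]*1e3,33,0),(84,-p[4]*1e3,33,0),(-84,-p[4]*1e3,33,0),(-84,p[4]*1e3,33,0)]
    o=[]
    if use[0]: o.append(proj(T,model(p,[a for a,_ in bedT]+sc))-zt([b for _,b in bedT]+scT))
    if use[1]: o.append(proj(S,model(p,[a for a,_ in bedS]+sc))-zs([b for _,b in bedS]+scS))
    return np.concatenate(o).ravel()
if __name__=='__main__':
    for use in((1,1),(1,0),(0,1)):
        r=least_squares(res,[.6,-.18,-.12,0,.06],kwargs=dict(use=use),loss='soft_l1',f_scale=.7,x_scale=.01)
        print(use,r.x.round(4),'rms',np.sqrt((res(r.x,use=use)**2).mean()).round(2))
        if use==(1,1):print(res(r.x).reshape(-1,2).round(1).tolist())
        p=r.x;print('guide',model(p,[(0,60,70,0)]),'hole',model(p,[(0,60,70,1)]),model(p,[(0,-60,70,1)]))
    za=lambda a:(np.array(a,float)+.5)/8-.5+[165,215]
    for n,a,z in(('gripL',(88,179),.060),('gripR',(212,181),.060),('gripc',(150,180),.06),('nose',(600,202),.056),('sh1',(260,185),.056)):
        print(n,pix2w(T,*za(a),z=z).round(4))
    W=cloud(T)[222:258,172:245].reshape(-1,3);Q=W[(W[:,2]>.045)&(W[:,1]>.165)]
    print('gripcloud',Q.min(0),Q.max(0),Q.mean(0),np.percentile(Q[:,2],[10,50,90]))
E
python3 fit.py
```

```text
(1, 1) [ 0.6097 -0.1813  0.1544 -0.0124  0.0552] rms 0.69
[[-0.9, -0.3], [1.1, -0.7], [0.9, 0.5], [-0.5, 0.3], [-0.1, -0.8], [0.2, -0.3], [0.5, -0.7], [0.3, 0.5], [0.5, -0.7], [0.5, 0.6], [-0.1, -0.9], [0.3, -0.1], [0.5, -0.4], [0.4, -0.5], [0.1, 0.1], [0.5, -0.2], [-1.0, -2.3], [-0.0, 0.3], [0.7, -0.2], [-0.7, -1.6], [-1.0, -0.9], [0.4, 0.3], [-0.3, -0.8], [-0.6, -0.0], [-0.1, -2.3], [-0.1, -0.1], [-0.2, 0.3], [-0.1, -0.1], [-0.0, -0.2]]
guide [[ 0.60046688 -0.12202299  0.07      ]] hole [[ 0.58818415 -0.12393492  0.07      ]] [[ 0.60664108 -0.24250701  0.07      ]]
(1, 0) [ 0.6092 -0.1802  0.1581 -0.0131  0.0557] rms 0.47
guide [[ 0.59978114 -0.12099498  0.07      ]] hole [[ 0.58684793 -0.12305682  0.07      ]] [[ 0.60573997 -0.24156037  0.07      ]]
(0, 1) [ 0.6101 -0.1824  0.1498 -0.0121  0.0549] rms 0.74
guide [[ 0.60111352 -0.12309765  0.07      ]] hole [[ 0.58913258 -0.12490597  0.07      ]] [[ 0.60704177 -0.24356204  0.07      ]]
gripL [0.449  0.2151 0.06  ]
gripR [0.4487 0.1658 0.06  ]
gripc [0.4489 0.1904 0.06  ]
nose [0.4422 0.0107 0.056 ]
sh1 [0.4476 0.147  0.056 ]
gripcloud [0.43691588 0.16554126 0.04506426] [0.46014035 0.21752031 0.06558039] [0.44881198 0.1921321  0.05770805] [0.05354163 0.05801679 0.06234768]
```

```bash
cat > plan.py <<'E'
from h import *
from scipy.spatial.transform import Rotation as Ro
def plan(pos,yaw=None,axle=True,flip=0,verbose=True):
    """target TCP pos; tool down, z_tool = (cos,sin)(yaw+flip)"""
    s=robot.state();R0=Ro.from_quat(s['orientation']).as_matrix()
    print('t',round(s['time'],2),'pos',s['position'].round(4),'F',s['force'].round(1),'w',round(s['width'],4),'q',s['q'].round(2))
    if yaw is None: R1=R0
    else:
        zt=np.array([np.cos(yaw+flip),np.sin(yaw+flip),0]);xt=np.array([0,0,-1.]);R1=np.c_[xt,np.cross(zt,xt),zt]
    rv=Ro.from_matrix(R0.T@R1).as_rotvec()
    d=np.array(pos)-s['position']
    print('rotvec tool',rv.round(4),'| shift before-turn axes mm',(R0.T@d*1e3).round(1),'| after-turn axes',(R1.T@d*1e3).round(1))
E
python3 - <<'E'
from plan import *
s=robot.state();print(Ro.from_quat(s['orientation']).as_matrix().round(3))
plan([.449,.1904,.12],-.037);plan([.449,.1904,.12],-.037,flip=np.pi)
W=cloud(dict(np.load('pics/top0.npz')))
for n,(r0,r1,c0,c1) in dict(block=(255,384,5,62),pot=(220,246,110,138),bottle=(138,172,136,164),jar=(235,260,284,308),tray=(115,162,215,280)).items():
    P=W[r0:r1,c0:c1].reshape(-1,3);P=P[P[:,2]>.02];print(n,P.min(0).round(3),P.max(0).round(3))
E
```

```text
[[-0.     0.962 -0.274]
 [-0.002 -0.274 -0.962]
 [-1.     0.     0.002]]
t 0.1 pos [0.1712 0.6005 0.2038] F [-0.5 -0.3 -0.3] w 0.0868 q [ 1.55  0.39  0.01 -0.   -1.19 -0.26]
rotvec tool [-1.8118e+00  1.5000e-03  1.7000e-03] | shift before-turn axes mm [ 84.4 379.6 317.9] | after-turn axes [  83.8 -399.5  292.8]
t 0.1 pos [0.1712 0.6005 0.2038] F [-0.5 -0.3 -0.3] w 0.0868 q [ 1.55  0.39  0.01 -0.   -1.19 -0.26]
rotvec tool [ 1.3298  0.0016 -0.0014] | shift before-turn axes mm [ 84.4 379.6 317.9] | after-turn axes [  83.8  399.5 -292.8]
block [0.081 0.5   0.02 ] [0.381 0.637 0.338]
pot [0.433 0.351 0.02 ] [0.5   0.419 0.053]
bottle [0.681 0.272 0.02 ] [0.739 0.33  0.194]
jar [ 0.397 -0.195  0.022] [ 0.447 -0.148  0.089]
tray [ 0.723 -0.114  0.02 ] [0.873 0.091 0.042]
```

Run:
```python
from h import *
for n,(r0,r1,c0,c1) in dict(top=(240,384,0,180),side=(0,120,80,200)).items():
    W=cloud(dict(np.load(f'pics/{n}0.npz')));P=W[r0:r1,c0:c1].reshape(-1,3);P=P[P[:,2]>.02]
    for lo in np.arange(.02,.5,.03):
        Q=P[(P[:,2]>=lo)&(P[:,2]<lo+.03)&(P[:,1]>.2)]
        if len(Q):print(n,round(lo,2),len(Q),np.percentile(Q[:,:2],[2,98],axis=0).round(3).tolist())
a=cv2.imread('pics/side0.png')[0:120,60:220];b=cv2.imread('pics/top0.png')[245:384,0:180]
cv2.imwrite('pics/z4.png',cv2.resize(a,None,fx=5,fy=5,interpolation=2));cv2.imwrite('pics/z5.png',cv2.resize(b,None,fx=4,fy=4,interpolation=2))
```

```text
top 0.02 478 [[0.09, 0.387], [0.439, 0.595]]
top 0.05 485 [[0.089, 0.563], [0.38, 0.595]]
top 0.08 541 [[0.087, 0.565], [0.373, 0.594]]
top 0.11 576 [[0.089, 0.566], [0.375, 0.594]]
top 0.14 604 [[0.088, 0.566], [0.375, 0.596]]
top 0.17 573 [[0.087, 0.565], [0.376, 0.596]]
top 0.2 1230 [[0.086, 0.568], [0.377, 0.626]]
top 0.23 227 [[0.174, 0.592], [0.359, 0.62]]
top 0.26 893 [[0.092, 0.57], [0.378, 0.621]]
top 0.29 286 [[0.117, 0.504], [0.197, 0.577]]
top 0.32 637 [[0.114, 0.502], [0.185, 0.559]]
side 0.02 493 [[0.09, 0.403], [0.436, 0.595]]
side 0.05 522 [[0.089, 0.563], [0.376, 0.596]]
side 0.08 529 [[0.091, 0.564], [0.375, 0.595]]
side 0.11 551 [[0.089, 0.563], [0.374, 0.594]]
side 0.14 944 [[-0.107, 0.564], [0.439, 1.256]]
side 0.17 862 [[-0.124, 0.564], [0.374, 1.312]]
side 0.2 856 [[0.083, 0.558], [0.374, 0.683]]
side 0.23 559 [[0.113, 0.544], [0.357, 0.62]]
side 0.26 1345 [[0.076, 0.549], [0.371, 0.813]]
side 0.29 327 [[0.115, 0.504], [0.229, 0.669]]
side 0.32 427 [[0.117, 0.5], [0.227, 0.677]]
side 0.35 173 [[0.147, 0.576], [0.207, 0.635]]
side 0.38 207 [[0.136, 0.562], [0.218, 0.632]]
side 0.41 50 [[0.142, 0.556], [0.197, 0.583]]
```

View pics/z4.png

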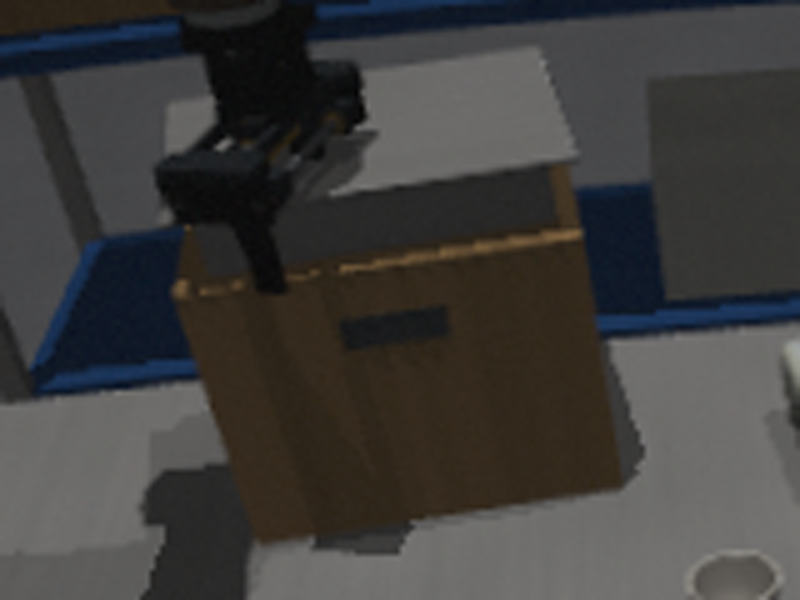

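View pics/z5.png

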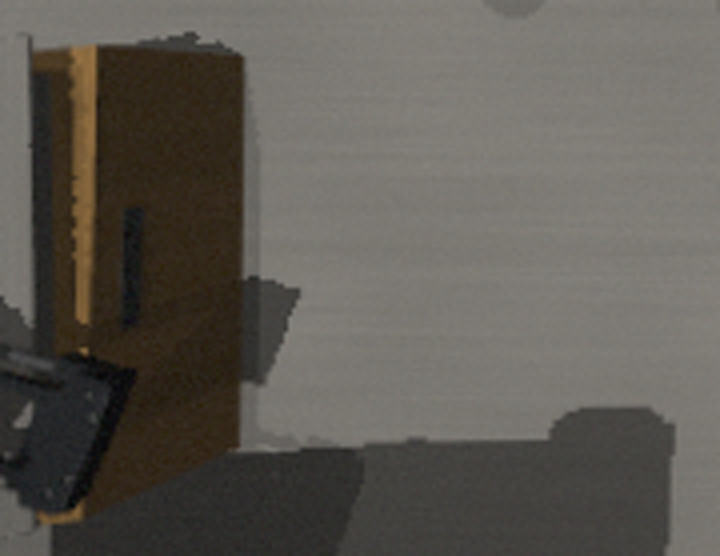

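Run:
```python
from h import *
im=dict(np.load('pics/side0.npz'));W=cloud(im)
np.set_printoptions(linewidth=220,suppress=True)
# zoom px ->orig: col=60+U/5,row=V/5
for U,V in [(180,290),(185,240),(330,272),(450,255),(580,235),(260,530),(600,480),(400,420),(450,230),(450,175),(300,160),(170,110),(540,50),(575,155),(560,190),(270,280),(265,240),(200,200),(350,90),(250,100),(220,260),(345,240)]:
    u,v=60+U/5,V/5;print((U,V),W[int(round(v)),int(round(u))].round(3), im['color'][int(round(v)),int(round(u))])
print(((proj(im,[[.171,.6,.182],[.171,.6,.204],[.159,.558,.182],[.183,.642,.182]])-[60,0])*5).round())
```

```text
(180, 290) [0.09  0.57  0.219] [102  81  53]
(185, 240) [0.078 0.657 0.217] [47 38 27]
(330, 272) [0.199 0.572 0.22 ] [55 43 31]
(450, 255) [0.285 0.589 0.215] [80 64 42]
(580, 235) [0.381 0.594 0.219] [54 49 45]
(260, 530) [0.092 0.562 0.012] [54 42 29]
(600, 480) [0.366 0.59  0.009] [52 41 28]
(400, 420) [0.221 0.58  0.087] [51 41 29]
(450, 230) [0.286 0.608 0.226] [40 39 38]
(450, 175) [0.296 0.597 0.272] [79 78 77]
(300, 160) [0.198 0.573 0.304] [34 35 36]
(170, 110) [0.064 0.765 0.276] [105 104 102]
(540, 50) [ 0.249  2.058 -0.176] [85 85 85]
(575, 155) [ 0.276  2.058 -0.341] [72 73 73]
(560, 190) [0.365 0.679 0.217] [66 52 36]
(270, 280) [0.162 0.545 0.231] [11 10 11]
(265, 240) [0.166 0.546 0.26 ] [12 12 12]
(200, 200) [0.137 0.521 0.305] [10 11 10]
(350, 90) [0.227 0.662 0.315] [11 12 12]
(250, 100) [0.172 0.588 0.343] [11 12 11]
(220, 260) [0.12  0.585 0.231] [41 40 40]
(345, 240) [0.21  0.599 0.23 ] [41 41 40]
[[309. 304.]
 [301. 277.]
 [286. 333.]
 [331. 276.]]
```

View enlarged.

Run:
```python
from h import *
s=dict(np.load('pics/side0.npz'));
a=s['color'][0:70,80:185,::-1]
g=np.clip((a/255.)**.5*255,0,255).astype(np.uint8)
cv2.imwrite('pics/z6.png',cv2.resize(g,None,fx=7,fy=7,interpolation=0))
W=cloud(s)
np.set_printoptions(linewidth=250,suppress=True)
print('z mm');print((W[14:66:2,88:150:3,2]*1e3).round().astype(int))
print('y mm');print((W[14:66:2,88:150:3,1]*1e3).round().astype(int))
```

```text
z mm
[[                -145                 -152                 -152                 -159                 -154                  365                  366                  367                  365                  362                  356
                   344                  332                  332                  330                  276                  277                  273                  275                  275                  274]
 [                -156                 -168                 -168                 -167                 -172                  360                  359                  359                  361                  357                  349
                   340                  331                  327                  322                  274                  274                  275                  274                  275                  278]
 [                -170                 -176                 -183                 -183                 -185                  353                  351                  353                  352             
[... 21524 characters left out ...]
  573                  578                  578                  574                  582                  581                  583]
 [                1392                 1398                 1392                  568                  570                  567                  568                  568                  567                  569                  571
                   573                  572                  574                  572                  577                  578                  578                  577                  578                  579]]<stdin>:8: RuntimeWarning: invalid value encountered in cast
<stdin>:9: RuntimeWarning: invalid value encountered in cast
```

View pics/z6.png

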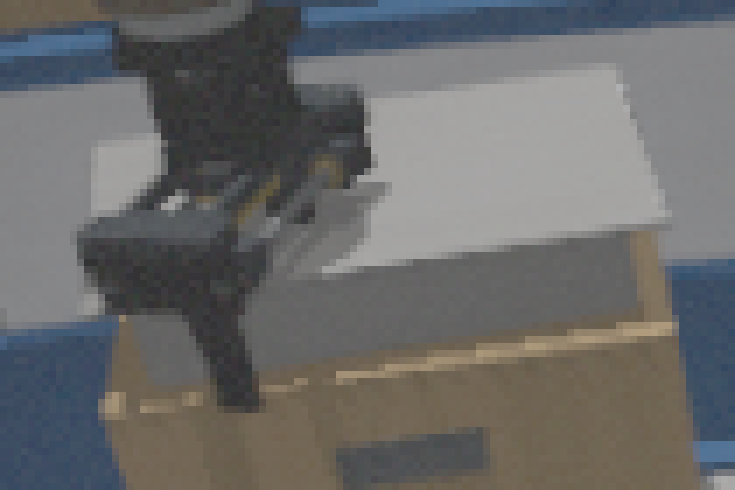

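The gripper starts over a wooden crate at the left edge, with rim z ≈ 0.22 and contents up to z ≈ 0.275. I'll go straight up first and watch the force.

```bash
python3 -m handwheel '[[-10,0,0,0,0,0,1],[-15,0,0,0,0,0,1]]'; python3 -m handwheel '[[-30,0,0,0,0,0,1],[-40,0,0,0,0,0,1],[-40,0,0,0,0,0,1]]'; python3 -c "
from plan import *
plan([.449,.1904,.12],-.037,flip=np.pi)"
```

```text
time: 0.35
position: [0.1711, 0.5996, 0.2282]
orientation: [-0.563, -0.424, 0.566, -0.427]
force: [0.5, 0.4, 0.6]
width: 0.087
time: 0.72
position: [0.1712, 0.5993, 0.3423]
orientation: [-0.562, -0.424, 0.567, -0.428]
force: [0.5, 0.4, 0.6]
width: 0.0871
t 0.72 pos [0.1712 0.5993 0.3423] F [0.5 0.4 0.6] w 0.0871 q [ 1.55  0.33  0.27 -0.   -1.51 -0.26]
rotvec tool [ 1.3297  0.0061 -0.0068] | shift before-turn axes mm [225.5 379.1 315.1] | after-turn axes [ 222.3  398.4 -292.8]
```

```bash
python3 -m handwheel '[[0,42,35,0,0,0,1],[0,42,35,0,0,0,1],[0,42,35,0,0,0,1],[0,42,35,0,0,0,1],[0,42,35,0,0,0,1],[0,42,35,0,0,0,1],[0,42,35,0,0,0,1],[0,42,35,0,0,0,1],[0,42,35,0,0,0,1]]'; python3 -m handwheel '[[0,0,0,0.166,0,0,1],[0,0,0,0.166,0,0,1],[0,0,0,0.166,0,0,1],[0,0,0,0.166,0,0,1],[0,0,0,0.166,0,0,1],[0,0,0,0.166,0,0,1],[0,0,0,0.166,0,0,1],[0,0,0,0.166,0,0,1]]'; python3 -c "
from plan import *
plan([.449,.1904,.12],-.037,flip=np.pi)
snap('top','top1');snap('side','side1')"
```

```text
time: 1.85
position: [0.4559, 0.1855, 0.3583]
orientation: [0.569, 0.43, -0.556, 0.427]
force: [-0.3, -0.1, 0.9]
width: 0.0873
time: 2.85
position: [0.4582, 0.1802, 0.3695]
orientation: [0.715, -0.02, -0.698, -0.037]
force: [0.0, -0.6, 0.1]
width: 0.0873
t 2.85 pos [0.4582 0.1802 0.3695] F [ 0.  -0.6  0.1] w 0.0873 q [ 0.7   0.06 -0.01 -0.   -1.46 -0.78]
rotvec tool [-0.0431 -0.0233  0.0246] | shift before-turn axes mm [249.4  -3.2  15.7] | after-turn axes [249.5  -9.9   9.6]
```

```bash
python3 -m handwheel '[[0,0,0,-0.043,-0.023,0.025,1],[50,-2,2,0,0,0,1],[50,-3,3,0,0,0,1],[50,-3,3,0,0,0,1],[0,0,0,0,0,0,1]]'; python3 -c "
from plan import *
plan([.449,.1904,.12],-.037,flip=np.pi)
snap('top','top2');snap('side','side2')"
```

```text
time: 3.58
position: [0.4522, 0.1894, 0.2211]
orientation: [0.71, -0.003, -0.704, -0.006]
force: [-0.2, -0.4, 1.1]
width: 0.087
t 3.58 pos [0.4522 0.1894 0.2211] F [-0.2 -0.4  1.1] w 0.087 q [ 0.73  0.14 -0.29  0.   -1.13 -0.74]
rotvec tool [ 0.0239 -0.0077  0.0043] | shift before-turn axes mm [101.   -0.6   4. ] | after-turn axes [101.1  -0.9   3.3]
```

Run:
```python
from h import *
a=cv2.imread('pics/top2.png')[190:280,150:260];b=cv2.imread('pics/side2.png')[90:220,150:270]
cv2.imwrite('pics/z7.png',np.hstack([cv2.resize(a,(400,327)),cv2.resize(b,(302,327))]))
```

```text
(no output)
```

View pics/z7.png

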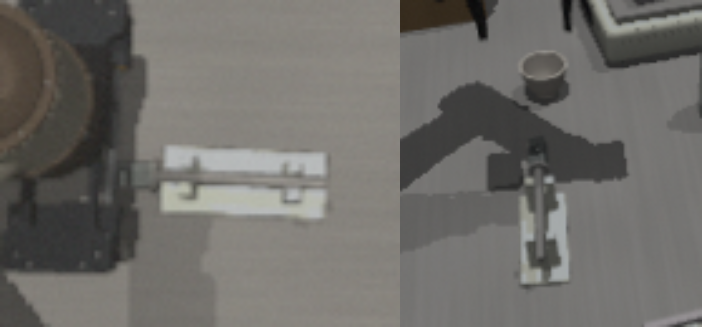

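```bash
python3 -m handwheel '[[0,0,0,0.024,-0.008,0.004,1],[50,-1,2,0,0,0,1],[50,0,1,0,0,0,1],[0,0,0,0,0,0,1]]'; python3 -c "
from plan import *
plan([.449,.1904,.053],-.037,flip=np.pi)
snap('top','top3');b=snap('side','side3')['color'][90:220,150:270,::-1]
cv2.imwrite('pics/z8.png',cv2.resize(b,(600,650))[:600])"
```

```text
time: 4.18
position: [0.4616, 0.1981, 0.1347]
orientation: [0.716, -0.007, -0.698, -0.02]
force: [-0.3, -0.1, 0.3]
width: 0.087
t 4.17 pos [0.4616 0.1981 0.1347] F [-0.3 -0.1  0.3] w 0.087 q [ 0.73  0.23 -0.42  0.01 -0.9  -0.77]
rotvec tool [-0.0009 -0.0261  0.0192] | shift before-turn axes mm [81.2  9.7 14.4] | after-turn axes [81.7  8.1 12.3]
```

View pics/z8.png

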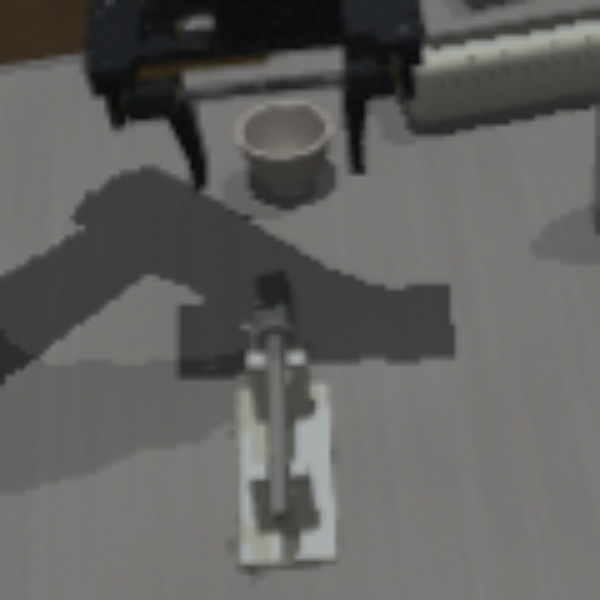

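```bash
python3 -m handwheel '[[0,10,14,0,-0.026,0.019,1],[15,0,0,0,0,0,1],[15,0,0,0,0,0,1],[10,0,0,0,0,0,1],[0,0,0,0,0,0,1]]'; python3 -c "
from plan import *
plan([.449,.1904,.053],-.037,flip=np.pi)"
```

```text
time: 4.9
position: [0.4524, 0.1924, 0.1017]
orientation: [0.712, -0.009, -0.702, -0.017]
force: [-1.2, -0.3, -0.0]
width: 0.0869
t 4.9 pos [0.4524 0.1924 0.1017] F [-1.2 -0.3 -0. ] w 0.0869 q [ 0.73  0.26 -0.47  0.   -0.82 -0.77]
rotvec tool [ 0.0007 -0.0149  0.0121] | shift before-turn axes mm [48.6  2.7  4.1] | after-turn axes [48.7  2.2  3.4]
```

```bash
python3 -m handwheel '[[8,2,4,0,-0.015,0.012,1],[10,0,1,0,0,0,1],[10,0,0,0,0,0,1],[0,0,0,0,0,0,1]]'; python3 -c "
from plan import *
plan([.449,.1904,.053],-.037,flip=np.pi)"
```

```text
time: 5.4
position: [0.4474, 0.1908, 0.0719]
orientation: [-0.707, 0.013, 0.707, 0.013]
force: [0.2, 0.1, -0.3]
width: 0.0872
t 5.4 pos [0.4474 0.1908 0.0719] F [ 0.2  0.1 -0.3] w 0.0872 q [ 0.74  0.3  -0.5  -0.   -0.77 -0.77]
rotvec tool [ 0.0008  0.0007 -0.0005] | shift before-turn axes mm [18.9  0.3 -1.6] | after-turn axes [18.9  0.3 -1.6]
```

Good. Now the last 19 mm.

```bash
python3 -m handwheel '[[7,0,-1,0,0,0,1],[7,0,-1,0,0,0,1],[5,0,0,0,0,0,1],[0,0,0,0,0,0,1]]'; python3 -c "
from plan import *
plan([.449,.1904,.053],-.037,flip=np.pi)
snap('top','top4');b=snap('side','side4')['color'][120:210,160:260,::-1]
cv2.imwrite('pics/z9.png',cv2.resize(b,(600,540)))"
```

```text
time: 5.9
position: [0.4498, 0.1909, 0.0518]
orientation: [-0.707, 0.013, 0.707, 0.013]
force: [0.6, 0.4, -0.2]
width: 0.0868
t 5.9 pos [0.4498 0.1909 0.0518] F [ 0.6  0.4 -0.2] w 0.0868 q [ 0.73  0.33 -0.52  0.   -0.72 -0.77]
rotvec tool [ 0.0009  0.0002 -0.0002] | shift before-turn axes mm [-1.2  0.6  0.8] | after-turn axes [-1.2  0.6  0.8]
```

View pics/z9.png

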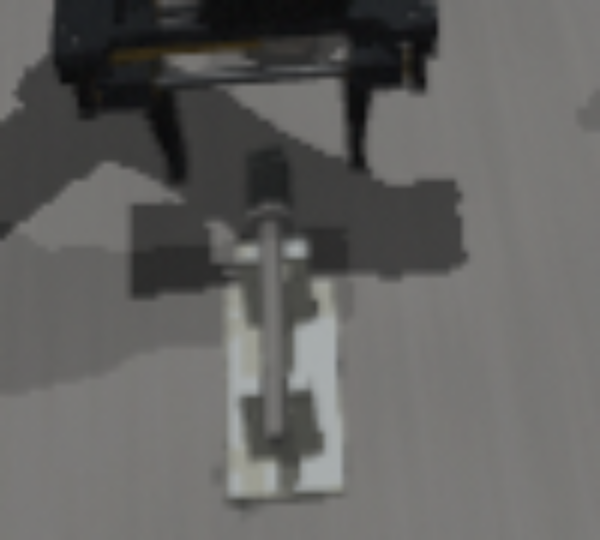

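```bash
python3 -m handwheel '[[0,0,0,0,0,0,0],[0,0,0,0,0,0,0],[0,0,0,0,0,0,0],[0,0,0,0,0,0,0],[0,0,0,0,0,0,0],[0,0,0,0,0,0,0]]' 50; python3 -c "
from plan import *
plan([.449,.1904,.053],-.037,flip=np.pi)
snap('top','top5');b=snap('side','side5')['color'][120:210,160:260,::-1]
cv2.imwrite('pics/z10.png',cv2.resize(b,(600,540)))"
```

```text
time: 6.75
position: [0.4505, 0.1915, 0.053]
orientation: [0.708, -0.012, -0.706, -0.013]
force: [-0.4, 1.0, -1.0]
width: 0.0346
t 6.75 pos [0.4505 0.1915 0.053 ] F [-0.4  1.  -1. ] w 0.0346 q [ 0.73  0.33 -0.52  0.   -0.72 -0.77]
rotvec tool [ 0.0012 -0.002   0.0016] | shift before-turn axes mm [-0.   1.2  1.5] | after-turn axes [-0.   1.2  1.5]
```

View pics/z10.png

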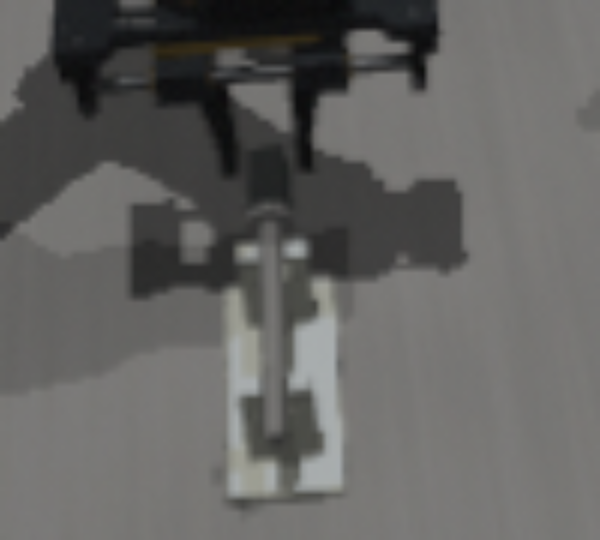

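Run:
```python
from plan import *
np.set_printoptions(suppress=True,linewidth=200)
S=dict(np.load('pics/side5.npz'));f=lambda X:((proj(S,X)-[160,120])*6).round()
print('tips expected z.031',f([[.4505-.02,.1915,.031],[.4505+.02,.1915,.031]]))
print('grip ends',f([[.449,.1654,.06],[.449,.2154,.06],[.449,.1904,.05]]))
W=cloud(S)
for U,V in [(232,165),(228,150),(305,160),(305,145),(305,130),(268,160),(268,175),(268,190),(220,110)]:
    u,v=160+U/6,120+V/6;print((U,V),W[int(v),int(u)].round(3),S['color'][int(v),int(u)])
```

```text
tips expected z.031 [[235. 214.]
 [308. 206.]]
grip ends [[266. 203.]
 [261. 142.]
 [265. 186.]]
(232, 165) [0.432 0.181 0.078] [13 16 15]
(228, 150) [0.432 0.183 0.084] [17 18 18]
(305, 160) [0.47  0.18  0.078] [16 16 17]
(305, 145) [0.471 0.177 0.089] [15 15 15]
(305, 130) [0.472 0.174 0.103] [14 14 16]
(268, 160) [0.45  0.202 0.061] [35 37 37]
(268, 175) [0.449 0.19  0.059] [34 36 35]
(268, 190) [0.449 0.18  0.059] [34 36 36]
(220, 110) [0.43  0.178 0.118] [13 13 13]
```

```bash
python3 -m handwheel '[[0,0,0,0,0,0,0],[0,0,0,0,0,0,0],[0,0,0,0,0,0,0]]' ; python3 -c "
from plan import *
plan([.449,.1904,.053],-.037,flip=np.pi)
S=snap('side','side6');b=S['color'][120:210,160:260,::-1]
W=cloud(S);np.set_printoptions(suppress=True)
for v in range(132,156,2): print(v,[ (W[v,u]*1e3).round().tolist() for u in (200,203,206,210)])
cv2.imwrite('pics/z11.png',cv2.resize(b,(600,540)))"
```

```text
time: 7.22
position: [0.4505, 0.1915, 0.053]
orientation: [0.708, -0.012, -0.706, -0.013]
force: [-0.8, 0.4, 0.4]
width: 0.0019
t 7.22 pos [0.4505 0.1915 0.053 ] F [-0.8  0.4  0.4] w 0.0019 q [ 0.73  0.33 -0.52  0.   -0.72 -0.77]
rotvec tool [ 0.0013 -0.0019  0.0016] | shift before-turn axes mm [-0.   1.2  1.5] | after-turn axes [-0.   1.2  1.5]
132 [[446.0, 159.0, 154.0], [455.0, 152.0, 159.0], [463.0, 151.0, 158.0], [475.0, 150.0, 158.0]]
134 [[444.0, 183.0, 128.0], [454.0, 153.0, 150.0], [463.0, 150.0, 152.0], [474.0, 153.0, 148.0]]
136 [[443.0, 178.0, 124.0], [452.0, 184.0, 118.0], [461.0, 178.0, 121.0], [472.0, 328.0, -3.0]]
138 [[442.0, 181.0, 113.0], [451.0, 179.0, 114.0], [461.0, 176.0, 115.0], [471.0, 315.0, -1.0]]
140 [[441.0, 179.0, 107.0], [446.0, 311.0, -4.0], [460.0, 182.0, 102.0], [471.0, 301.0, 1.0]]
142 [[440.0, 181.0, 98.0], [449.0, 194.0, 85.0], [459.0, 180.0, 96.0], [470.0, 295.0, -3.0]]
144 [[434.0, 288.0, -2.0], [449.0, 181.0, 88.0], [458.0, 178.0, 89.0], [469.0, 282.0, -1.0]]
146 [[433.0, 278.0, -2.0], [448.0, 178.0, 82.0], [457.0, 179.0, 80.0], [469.0, 270.0, -1.0]]
148 [[433.0, 265.0, -1.0], [447.0, 180.0, 72.0], [456.0, 177.0, 74.0], [468.0, 258.0, 1.0]]
150 [[432.0, 256.0, -2.0], [446.0, 187.0, 58.0], [455.0, 184.0, 59.0], [467.0, 250.0, -2.0]]
152 [[432.0, 247.0, -3.0], [445.0, 176.0, 59.0], [455.0, 174.0, 59.0], [466.0, 240.0, -2.0]]
154 [[432.0, 236.0, -2.0], [445.0, 163.0, 62.0], [454.0, 165.0, 59.0], [466.0, 229.0, -1.0]]
```

View pics/z11.png

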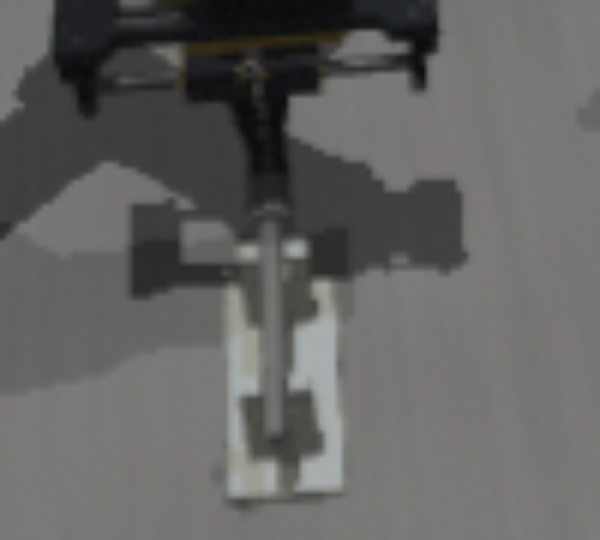

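The state puts the fingertips at z ≈ 0.031, but the picture shows them at about 0.066 (tips at v ≈ 149). The jaws shut above the grip without touching it. So the fingers really end about 36 mm higher than the readings imply. I'll open them, go down by that much and regrip.

```bash
python3 -m handwheel '[[-10,0,0,0,0,0,1],[0,0,0,0,0,0,1],[0,0,0,0,0,0,1],[0,0,0,0,0,0,1],[0,0,0,0,0,0,1],[0,0,0,0,0,0,1],[0,0,0,0,0,0,1],[0,1,1,0,0,0,1]]'; python3 -c "
from plan import *
plan([.449,.1904,.019],-.037,flip=np.pi)
"
```

```text
time: 8.28
position: [0.4494, 0.1905, 0.0636]
orientation: [0.708, -0.012, -0.706, -0.013]
force: [0.7, -0.7, -0.2]
width: 0.0734
t 8.28 pos [0.4494 0.1905 0.0636] F [ 0.7 -0.7 -0.2] w 0.0734 q [ 0.73  0.31 -0.51  0.   -0.74 -0.77]
rotvec tool [ 0.0012 -0.0019  0.0015] | shift before-turn axes mm [44.6  0.2  0.5] | after-turn axes [44.6  0.1  0.4]
```

```bash
python3 -m handwheel '[[8,0,0,0,0,0,1],[8,0,0,0,0,0,1],[8,0,0,0,0,0,1],[8,0,0,0,0,0,1],[8,0,0,0,0,0,1],[0,0,0,0,0,0,1]]'; python3 -c "
from plan import *
plan([.449,.1904,.019],-.037,flip=np.pi)
S=snap('side','side7');b=S['color'][120:210,160:260,::-1]
cv2.imwrite('pics/z12.png',cv2.resize(b,(600,540)))
W=cloud(S);np.set_printoptions(suppress=True)
for v in range(145,162,1): print(v,[ (W[v,u]*1e3).round().tolist() for u in range(185,192,2)])
"
```

```text
time: 9.02
position: [0.4489, 0.19, 0.0199]
orientation: [0.707, -0.013, -0.707, -0.013]
force: [-0.8, 0.5, 1.2]
width: 0.0871
t 9.03 pos [0.4489 0.19   0.0199] F [-0.8  0.5  1.2] w 0.0871 q [ 0.73  0.38 -0.56  0.   -0.63 -0.77]
rotvec tool [ 0.0011 -0.0002  0.0001] | shift before-turn axes mm [ 0.9 -0.4 -0.1] | after-turn axes [ 0.9 -0.4 -0.1]
145 [[395.0, 153.0, 115.0], [401.0, 153.0, 115.0], [404.0, 184.0, 87.0], [402.0, 284.0, 1.0]]
146 [[395.0, 152.0, 112.0], [401.0, 153.0, 110.0], [404.0, 180.0, 86.0], [402.0, 283.0, -2.0]]
147 [[381.0, 279.0, -1.0], [397.0, 180.0, 84.0], [404.0, 181.0, 82.0], [402.0, 274.0, 1.0]]
148 [[380.0, 276.0, -3.0], [397.0, 181.0, 78.0], [403.0, 181.0, 77.0], [401.0, 273.0, -3.0]]
149 [[380.0, 270.0, -2.0], [396.0, 180.0, 75.0], [403.0, 180.0, 75.0], [401.0, 267.0, -2.0]]
150 [[380.0, 265.0, -2.0], [396.0, 178.0, 73.0], [402.0, 181.0, 69.0], [401.0, 259.0, 0.0]]
151 [[381.0, 256.0, 0.0], [387.0, 258.0, -2.0], [402.0, 178.0, 68.0], [401.0, 255.0, -1.0]]
152 [[380.0, 252.0, -1.0], [394.0, 181.0, 62.0], [401.0, 177.0, 64.0], [401.0, 246.0, 2.0]]
153 [[380.0, 248.0, -2.0], [387.0, 244.0, 1.0], [400.0, 181.0, 56.0], [405.0, 197.0, 42.0]]
154 [[380.0, 243.0, -1.0], [nan, nan, nan], [400.0, 181.0, 52.0], [405.0, 193.0, 40.0]]
155 [[380.0, 236.0, 0.0], [386.0, 241.0, -5.0], [399.0, 178.0, 50.0], [405.0, 190.0, 38.0]]
156 [[380.0, 234.0, -2.0], [387.0, 232.0, -2.0], [399.0, 175.0, 49.0], [404.0, 186.0, 38.0]]
157 [[380.0, 229.0, -3.0], [387.0, 225.0, -0.0], [398.0, 178.0, 42.0], [404.0, 182.0, 38.0]]
158 [[379.0, 225.0, -3.0], [386.0, 222.0, -2.0], [397.0, 182.0, 34.0], [400.0, 222.0, -4.0]]
159 [[380.0, 218.0, -2.0], [386.0, 217.0, -2.0], [393.0, 214.0, -0.0], [400.0, 211.0, 1.0]]
160 [[380.0, 211.0, 0.0], [386.0, 213.0, -3.0], [393.0, 213.0, -4.0], [400.0, 209.0, -1.0]]
161 [[379.0, 210.0, -3.0], [386.0, 206.0, -1.0], [393.0, 203.0, 1.0], [400.0, 206.0, -3.0]]
```

View pics/z12.png

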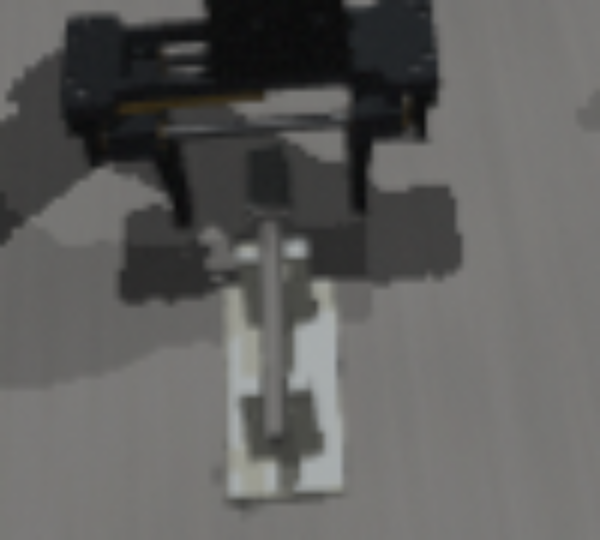

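```bash
python3 -m handwheel '[[5,0,0,0,0,0,1],[0,0,0,0,0,0,0],[0,0,0,0,0,0,0],[0,0,0,0,0,0,0],[0,0,0,0,0,0,0],[0,0,0,0,0,0,0],[0,0,0,0,0,0,0],[0,0,0,0,0,0,0],[0,0,0,0,0,0,0],[0,0,0,0,0,0,0]]' 50; python3 -c "
from plan import *
plan([.449,.1904,.055],-.037,flip=np.pi)
"
```

```text
time: 10.32
position: [0.4498, 0.1908, 0.016]
orientation: [0.708, -0.012, -0.706, -0.014]
force: [-0.2, 0.1, 0.6]
width: 0.0196
t 10.32 pos [0.4498 0.1908 0.016 ] F [-0.2  0.1  0.6] w 0.0196 q [ 0.73  0.39 -0.56  0.   -0.62 -0.77]
rotvec tool [ 0.0011 -0.0027  0.0024] | shift before-turn axes mm [-39.    0.4   0.7] | after-turn axes [-39.    0.5   0.8]
```

Gripped: the width reads 19.6 mm. Reported z 0.016 means axis z 0.050. Now I lift straight up.

```bash
python3 -m handwheel '[[-6,0,0,0,0,0,0],[-8,0,0,0,0,0,0],[-10,0,0,0,0,0,0],[-12,0,0,0,0,0,0],[-12,0,0,0,0,0,0],[-8,0,0,0,0,0,0],[0,0,0,0,0,0,0]]'; python3 -c "
from plan import *
plan([.556,.075,.07],.155,flip=np.pi)
T=snap('top','top8');S=snap('side','side8');a=T['color'][205:275,150:260,::-1];b=S['color'][110:220,150:270,::-1]
cv2.imwrite('pics/z13.png',np.vstack([cv2.resize(a,(550,350)),cv2.resize(b,(550,504))])[:600])
cv2.imwrite('pics/z13.png',np.hstack([cv2.resize(a,(396,252)),cv2.resize(b,(396,363))[:252]]))
"
```

```text
time: 11.2
position: [0.4496, 0.1908, 0.0766]
orientation: [0.708, -0.011, -0.706, -0.014]
force: [-0.5, 1.0, -1.2]
width: 0.0201
t 11.2 pos [0.4496 0.1908 0.0766] F [-0.5  1.  -1.2] w 0.0201 q [ 0.73  0.29 -0.5  -0.   -0.77 -0.77]
rotvec tool [-0.1912 -0.0041  0.0034] | shift before-turn axes mm [   6.5  111.9 -110.5] | after-turn axes [  6.6 130.8 -87.2]
```

View pics/z13.png

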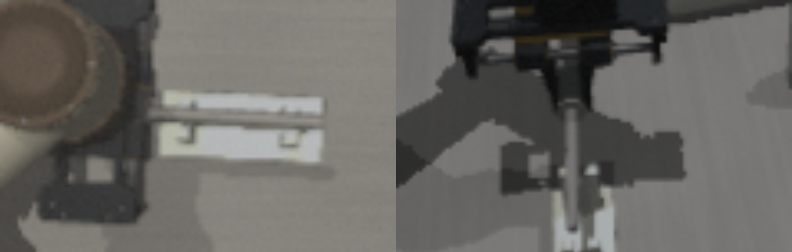

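```bash
python3 -m handwheel '[[0,0,0,-0.096,-0.004,0.003,0],[0,0,0,-0.096,0,0,0],[0,12,-10,0,0,0,0],[0,16,-12,0,0,0,0],[0,16,-12,0,0,0,0],[0,16,-12,0,0,0,0],[0,16,-12,0,0,0,0],[0,10,-8,0,0,0,0],[0,0,0,0,0,0,0]]'; python3 -c "
from plan import *
plan([.554,.085,.07],.155,flip=np.pi)
T=snap('top','top9');S=snap('side','side9');a=T['color'][150:260,190:340,::-1];b=S['color'][130:290,170:330,::-1]
cv2.imwrite('pics/z14.png',np.hstack([cv2.resize(a,(450,330),interpolation=2),cv2.resize(b,(330,330),interpolation=2)]))
"
```

```text
time: 12.42
position: [0.5304, 0.1087, 0.0708]
orientation: [-0.701, -0.051, 0.709, -0.055]
force: [-1.2, 0.4, -1.6]
width: 0.0196
t 12.43 pos [0.5304 0.1087 0.0708] F [-1.2  0.4 -1.6] w 0.0196 q [ 0.5   0.39 -0.37  0.   -0.83 -0.35]
rotvec tool [-0.0043  0.0112 -0.0047] | shift before-turn axes mm [  0.7  27.  -19.7] | after-turn axes [  0.8  27.1 -19.6]
```

View pics/z14.png

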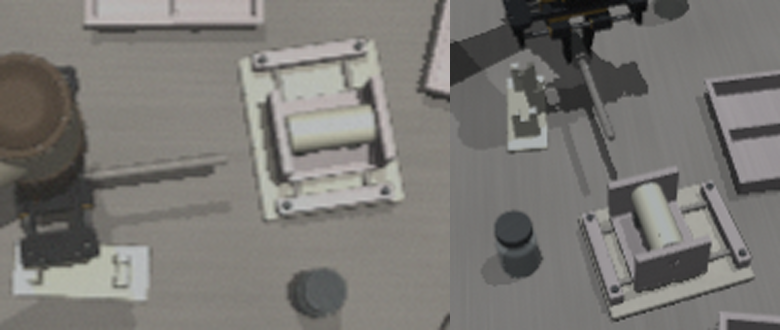

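```bash
python3 -m handwheel '[[0,4,-4,-0.004,0.011,-0.005,0],[8,4,-6,0,0,0,0],[10,4,-6,0,0,0,0],[10,0,-4,0,0,0,0],[6,0,0,0,0,0,0],[0,0,0,0,0,0,0]]'; python3 -c "
from plan import *
plan([.554,.085,.036],.155,flip=np.pi)
T=snap('top','top10');S=snap('side','side10');a=T['color'][165:245,210:330,::-1];b=S['color'][140:260,200:320,::-1]
cv2.imwrite('pics/z15.png',cv2.resize(a,None,fx=6,fy=6,interpolation=2));cv2.imwrite('pics/z16.png',cv2.resize(b,None,fx=5,fy=5,interpolation=2))
"
```

```text
time: 13.28
position: [0.5515, 0.101, 0.0336]
orientation: [-0.704, -0.056, 0.705, -0.056]
force: [-0.5, 0.6, -0.7]
width: 0.0197
t 13.28 pos [0.5515 0.101  0.0336] F [-0.5  0.6 -0.7] w 0.0197 q [ 0.47  0.46 -0.36 -0.   -0.75 -0.31]
rotvec tool [0.0031 0.0016 0.0004] | shift before-turn axes mm [-2.4 16.2  0.1] | after-turn axes [-2.4 16.2  0. ]
```

View pics/z15.png

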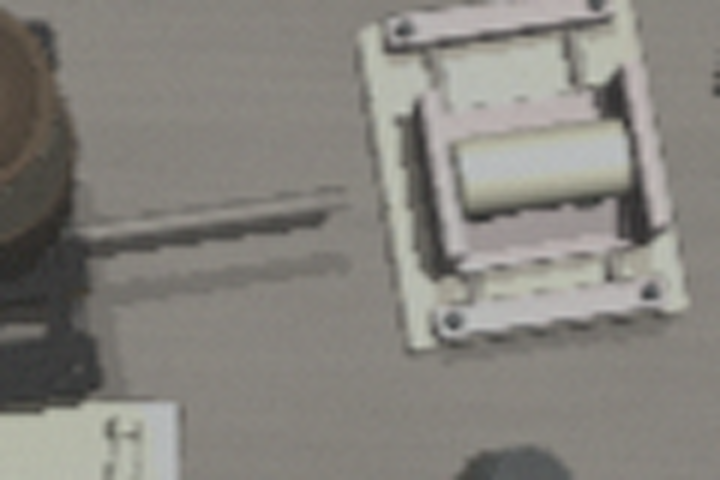

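View pics/z16.png

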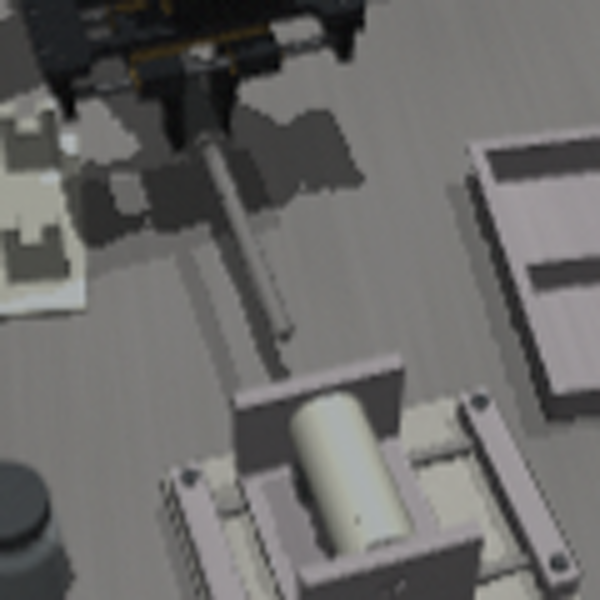

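```bash
cat > cyl.py <<'E'
from plan import *
from scipy.optimize import least_squares
def cyl(P,r,y0,x0,z0,m0):
    # axis: x=x0+m(y-y0), z=z0+n(y-y0)
    def dist(p,P):
        d=np.array([p[1],1,p[3]]);d/=np.linalg.norm(d);v=P-[p[0],y0,p[2]];return np.linalg.norm(v-np.outer(v@d,d),axis=1)-r
    q=least_squares(lambda p:dist(p,P),[x0,m0,z0,0],loss='soft_l1',f_scale=.0015,x_scale=[.01,.1,.01,.1])
    return q.x,np.abs(dist(q.x,P)),len(P)
def run(tag):
    for n in('top','side'):
        W=cloud(dict(np.load(f'pics/{n}{tag}.npz'))).reshape(-1,3);W=W[~np.isnan(W[:,0])]
        th=.155;g=np.array([.5875,-.1235]);u=np.array([np.cos(th),np.sin(th)]);w=np.array([-np.sin(th),np.cos(th)])
        X=(W[:,:2]-g)@u;Y=(W[:,:2]-g)@w
        L=np.c_[X,Y,W[:,2]]   # crimper-aligned frame at nominal hole
        a=L[(abs(X)<.025)&(Y>.02)&(Y<.13)&(W[:,2]>.045)&(W[:,2]<.13)]
        yy=a[:,1];
        r=L[(abs(X)<.030)&(Y<-.018)&(Y>-.102)&(W[:,2]>.066)&(W[:,2]<.10)]
        if len(a)>15:
            p,d,k=cyl(a,.006,.0,0,.07,0);print(n,'shaft at face x,slope,z,slope',p.round(4),'err',np.median(d).round(4),k,'noseY',yy.min().round(4))
        if len(r)>15:
            p,d,k=cyl(r,.021,.0,0,.07,0);print(n,'roller',p.round(4),'err',np.median(d).round(4),k)
        c=L[(abs(X)<.06)&(Y<.012)&(Y>-.02)&(W[:,2]>.084)&(W[:,2]<.1)];print(n,'cheek top x range',np.percentile(c[:,0],[1,99]).round(4),'y',np.percentile(c[:,1],[3,97]).round(4))
if __name__=='__main__':
    import sys;run(sys.argv[1])
E
python3 cyl.py 10
```

```text
top shaft at face x,slope,z,slope [ 0.0011 -0.0197  0.0647  0.0139] err 0.0012 94 noseY 0.0477
top roller [ 0.0015 -0.0067  0.0685  0.0015] err 0.0014 329
top cheek top x range [-0.0441  0.0454] y [-0.0186 -0.0009]
side shaft at face x,slope,z,slope [-0.0003 -0.0098  0.0662 -0.0006] err 0.0007 104 noseY 0.0442
side roller [ 0.0009 -0.0066  0.0684 -0.0028] err 0.0007 457
side cheek top x range [-0.0453  0.0454] y [-0.0184 -0.0018]
```

```bash
python3 -m handwheel '[[-2.5,0,-2,0.006,0,0,0],[0,8,0,0,0,0,0],[0,8,0,0,0,0,0],[0,8,0,0,0,0,0],[0,0,0,0,0,0,0],[0,0,0,0,0,0,0]]'; python3 -c "
from plan import *
plan([.554,.085,.036],.155,flip=np.pi)
T=snap('top','top11');S=snap('side','side11');import cyl;cyl.run('11');print(Ro.from_quat(robot.state()['orientation']).as_matrix().round(4))
"
```

```text
time: 14.12
position: [0.5585, 0.076, 0.0384]
orientation: [0.706, 0.054, -0.704, 0.053]
force: [0.3, 0.0, -1.5]
width: 0.0197
t 14.12 pos [0.5585 0.076  0.0384] F [ 0.3  0.  -1.5] w 0.0197 q [ 0.42  0.46 -0.35 -0.   -0.76 -0.27]
rotvec tool [-0.0035 -0.0023  0.0014] | shift before-turn axes mm [ 2.4 -9.6  3.1] | after-turn axes [ 2.4 -9.6  3.1]
top shaft at face x,slope,z,slope [0.0022 0.0026 0.0714 0.0003] err 0.0012 122 noseY 0.0212
top roller [ 0.0016 -0.0089  0.0676 -0.0114] err 0.0012 327
top cheek top x range [-0.0436  0.046 ] y [-0.0185 -0.001 ]
side shaft at face x,slope,z,slope [0.0004 0.0068 0.07   0.0052] err 0.0007 131 noseY 0.0206
side roller [ 0.0008 -0.0042  0.0688  0.0025] err 0.0007 455
side cheek top x range [-0.0451  0.0454] y [-0.0183 -0.0015]
[[ 0.0019  0.1512 -0.9885]
 [ 0.0016 -0.9885 -0.1512]
 [-1.     -0.0013 -0.0022]]
```

```bash
python3 -m handwheel '[[2.4,0,1,-0.005,-0.002,0.001,0],[0,5,0,0,0,0,0],[0,5,0,0,0,0,0],[0,0,0,0,0,0,0],[0,0,0,0,0,0,0]]'; python3 -c "
from plan import *
plan([.554,.085,.036],.157,flip=np.pi)
T=snap('top','top12');S=snap('side','side12');import cyl;cyl.run('12')
"
```

```text
time: 14.85
position: [0.559, 0.0657, 0.0357]
orientation: [-0.705, -0.056, 0.705, -0.056]
force: [-0.1, -0.6, -1.1]
width: 0.0194
t 14.85 pos [0.559  0.0657 0.0357] F [-0.1 -0.6 -1.1] w 0.0194 q [ 0.4   0.46 -0.36 -0.   -0.76 -0.25]
rotvec tool [0.0008 0.0002 0.0002] | shift before-turn axes mm [ -0.3 -19.8   1.9] | after-turn axes [ -0.3 -19.8   1.9]
top shaft at face x,slope,z,slope [ 0.0013 -0.0034  0.0681  0.0061] err 0.0012 123 noseY 0.0208
top roller [0.0024 0.0025 0.069  0.0114] err 0.0013 325
top cheek top x range [-0.0442  0.0456] y [-0.0185 -0.0009]
side shaft at face x,slope,z,slope [ 0.0003  0.0033  0.0683 -0.0062] err 0.0006 131 noseY 0.0201
side roller [ 0.0009 -0.0015  0.0687  0.002 ] err 0.0007 456
side cheek top x range [-0.0451  0.0455] y [-0.0172 -0.0019]
```

```bash
python3 -m handwheel '[[0,3,0,0,0,0,0],[0,3,0,0,0,0,0],[0,3,0,0,0,0,0],[0,0,0,0,0,0,0]]'; python3 -m handwheel '[[0,2,0,0,0,0,0],[0,2,0,0,0,0,0],[0,0,0,0,0,0,0]]';python3 -c "
from plan import *
plan([.554,.085,.036],.157,flip=np.pi);print(robot.state()['torque'])
T=snap('top','top13');S=snap('side','side13');import cyl;cyl.run('13')
b=S['color'][150:250,210:310,::-1];cv2.imwrite('pics/z17.png',cv2.resize(b,None,fx=6,fy=6,interpolation=2))
"
```

```text
time: 15.45
position: [0.5604, 0.0564, 0.0357]
orientation: [-0.705, -0.056, 0.705, -0.056]
force: [0.1, 0.4, -1.5]
width: 0.0197
time: 15.82
position: [0.5611, 0.0521, 0.0357]
orientation: [-0.705, -0.056, 0.705, -0.056]
force: [0.6, -0.4, -1.3]
width: 0.0193
t 15.82 pos [0.5611 0.0521 0.0357] F [ 0.6 -0.4 -1.3] w 0.0193 q [ 0.38  0.46 -0.35 -0.   -0.76 -0.22]
rotvec tool [0.0011 0.0001 0.0002] | shift before-turn axes mm [ -0.3 -33.6   1.9] | after-turn axes [ -0.3 -33.6   1.9]
[ 0.14333025 -0.02134206 -0.00918538]
top shaft at face x,slope,z,slope [0.0013 0.0082 0.0678 0.002 ] err 0.0012 125 noseY 0.0206
top roller [ 0.0018 -0.0032  0.0681  0.0008] err 0.0012 327
top cheek top x range [-0.0438  0.0458] y [-0.0184 -0.0009]
side shaft at face x,slope,z,slope [ 0.0009 -0.0026  0.0683 -0.0045] err 0.0007 131 noseY 0.0207
side roller [0.0011 0.0021 0.0685 0.0008] err 0.0007 458
side cheek top x range [-0.0452  0.0457] y [-0.0186 -0.0023]
```

View pics/z17.png

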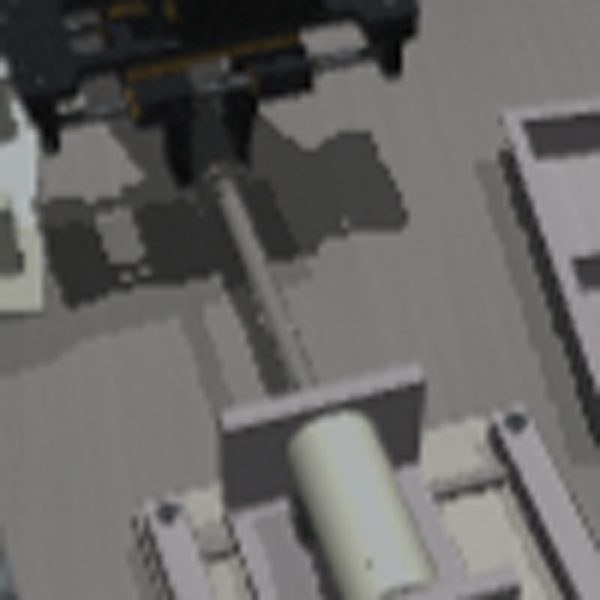

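```bash
python3 -m handwheel '[[0,2.5,0,0,0,0,0],[0,2.5,0,0,0,0,0],[0,0,0,0,0,0,0]]';python3 -m handwheel '[[0,2.5,0,0,0,0,0],[0,2.5,0,0,0,0,0],[0,0,0,0,0,0,0]]'; python3 -c "
from plan import *
plan([.554,.085,.036],.157,flip=np.pi);print(robot.state()['torque'])"
```

```text
time: 16.3
position: [0.562, 0.0471, 0.0357]
orientation: [-0.705, -0.056, 0.705, -0.056]
force: [-1.2, 0.2, -1.2]
width: 0.0195
time: 16.68
position: [0.5628, 0.0417, 0.0357]
orientation: [-0.705, -0.056, 0.705, -0.056]
force: [1.1, 0.4, -2.1]
width: 0.0198
t 16.68 pos [0.5628 0.0417 0.0357] F [ 1.1  0.4 -2.1] w 0.0198 q [ 0.36  0.46 -0.35 -0.   -0.76 -0.2 ]
rotvec tool [0.0013 0.0001 0.0002] | shift before-turn axes mm [ -0.3 -44.1   1.9] | after-turn axes [ -0.3 -44.1   2. ]
[ 0.20018027 -0.07637682 -0.01935164]
```

```bash
for i in 1 2; do python3 -m handwheel '[[0,4,0,0,0,0,0],[0,4,0,0,0,0,0],[0,4,0,0,0,0,0],[0,4,0,0,0,0,0],[0,0,0,0,0,0,0]]'; done; python3 -c "
from plan import *
plan([.554,.085,.036],.157,flip=np.pi);print(robot.state()['torque'])"
```

```text
time: 17.3
position: [0.5655, 0.0246, 0.0357]
orientation: [-0.705, -0.056, 0.705, -0.056]
force: [-1.4, 0.2, -1.8]
width: 0.0195
time: 17.92
position: [0.5682, 0.0077, 0.0357]
orientation: [-0.705, -0.056, 0.705, -0.056]
force: [0.1, 0.1, -1.6]
width: 0.0196
t 17.93 pos [0.5682 0.0077 0.0357] F [ 0.1  0.1 -1.6] w 0.0196 q [ 0.3   0.47 -0.34 -0.   -0.76 -0.14]
rotvec tool [0.001  0.0003 0.0002] | shift before-turn axes mm [ -0.3 -78.6   1.8] | after-turn axes [ -0.3 -78.6   1.9]
[ 0.17357255 -0.03204219 -0.0089751 ]
```

```bash
for i in 1 2; do python3 -m handwheel '[[0,4,0,0,0,0,0],[0,4,0,0,0,0,0],[0,4,0,0,0,0,0],[0,4,0,0,0,0,0],[0,4,0,0,0,0,0],[0,0,0,0,0,0,0]]'; done; python3 -c "
from plan import *
plan([.554,.085,.036],.157,flip=np.pi);print(robot.state()['torque'])
T=snap('top','top14');S=snap('side','side14');a=T['color'][165:225,230:330,::-1];cv2.imwrite('pics/z18.png',cv2.resize(a,None,fx=5,fy=5,interpolation=2))
b=S['color'][170:280,220:330,::-1];cv2.imwrite('pics/z19.png',cv2.resize(b,None,fx=5,fy=5,interpolation=2))
import cyl;cyl.run('14')"
```

```text
time: 18.68
position: [0.5715, -0.0135, 0.0356]
orientation: [-0.705, -0.056, 0.705, -0.056]
force: [0.5, -0.3, -1.7]
width: 0.0199
time: 19.42
position: [0.5749, -0.0347, 0.0356]
orientation: [-0.705, -0.056, 0.705, -0.056]
force: [-0.3, -0.3, -2.1]
width: 0.0197
t 19.43 pos [ 0.5749 -0.0347  0.0356] F [-0.3 -0.3 -2.1] w 0.0197 q [ 0.22  0.48 -0.32 -0.   -0.77 -0.06]
rotvec tool [0.001  0.0004 0.0002] | shift before-turn axes mm [  -0.4 -121.5    1.8] | after-turn axes [  -0.4 -121.5    1.9]
[ 0.13398567 -0.01859713  0.01038718]
top shaft at face x,slope,z,slope [ 0.0044 -0.1729  0.0518  0.5373] err 0.0015 27 noseY 0.0212
top roller [0.002  0.0031 0.0681 0.0004] err 0.0014 326
top cheek top x range [-0.0437  0.0453] y [-0.0187 -0.0011]
side shaft at face x,slope,z,slope [-0.0098  0.165   0.0545  0.3512] err 0.005 265 noseY 0.0212
side roller [ 0.0009 -0.0032  0.0689  0.0059] err 0.0007 457
side cheek top x range [-0.045   0.0459] y [-0.0173 -0.0021]
```

View pics/z18.png

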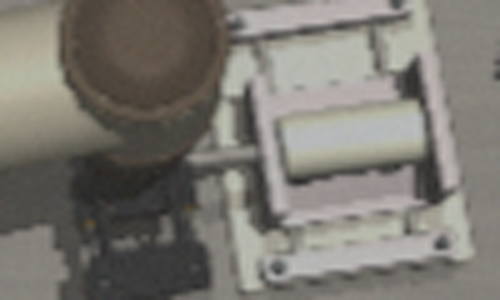

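View pics/z19.png

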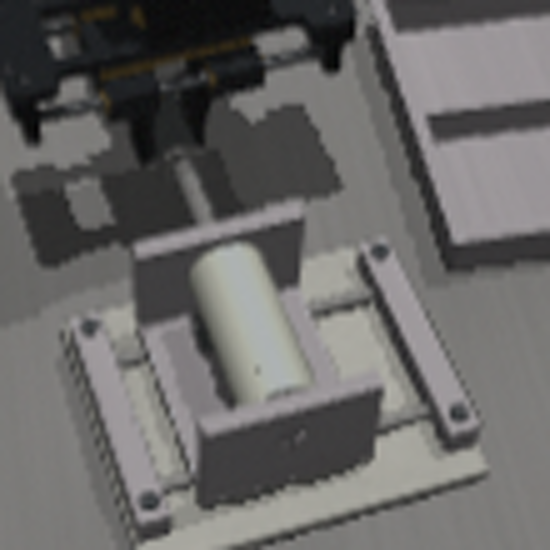

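```bash
for i in 1 2; do python3 -m handwheel '[[0,2.5,0,0,0,0,0],[0,2.5,0,0,0,0,0],[0,2.5,0,0,0,0,0],[0,0,0,0,0,0,0]]'; done; for i in 1 2 3 ; do python3 -m handwheel '[[0,2,0,0,0,0,0],[0,2,0,0,0,0,0],[0,0,0,0,0,0,0]]'; done;  python3 -c "
from plan import *
plan([.554,.085,.036],.157,flip=np.pi);print(robot.state()['torque'])"
```

```text
time: 20.02
position: [0.5761, -0.0421, 0.0356]
orientation: [-0.705, -0.056, 0.705, -0.056]
force: [0.4, 0.9, -1.4]
width: 0.0199
time: 20.52
position: [0.5773, -0.05, 0.0356]
orientation: [-0.705, -0.056, 0.705, -0.056]
force: [0.6, 0.1, -2.1]
width: 0.02
time: 20.9
position: [0.578, -0.0542, 0.0356]
orientation: [-0.705, -0.056, 0.705, -0.056]
force: [0.2, 0.2, -1.5]
width: 0.0199
time: 21.28
position: [0.5787, -0.0584, 0.0356]
orientation: [-0.705, -0.056, 0.705, -0.056]
force: [0.1, 1.0, -1.5]
width: 0.0194
time: 21.65
position: [0.5794, -0.0627, 0.0356]
orientation: [-0.705, -0.056, 0.705, -0.056]
force: [-0.2, 0.1, -2.1]
width: 0.0194
t 21.65 pos [ 0.5794 -0.0627  0.0356] F [-0.2  0.1 -2.1] w 0.0194 q [ 0.17  0.49 -0.3  -0.   -0.78 -0.01]
rotvec tool [0.0018 0.0005 0.0002] | shift before-turn axes mm [  -0.4 -149.9    1.7] | after-turn axes [  -0.4 -149.9    2. ]
[ 0.20439696 -0.0074564   0.02538622]
```

```bash
for i in 1 2; do python3 -m handwheel '[[0,2.5,0,0,0,0,0],[0,2.5,0,0,0,0,0],[0,2.5,0,0,0,0,0],[0,2.5,0,0,0,0,0],[0,0,0,0,0,0,0]]'; done; for i in 1 2; do python3 -m handwheel '[[0,1.5,0,0,0,0,0],[0,1.5,0,0,0,0,0],[0,0,0,0,0,0,0]]'; done;  python3 -c "
from plan import *
plan([.554,.085,.036],.157,flip=np.pi);print(robot.state()['torque'])"
```

```text
time: 22.28
position: [0.5811, -0.0733, 0.0356]
orientation: [-0.705, -0.056, 0.705, -0.056]
force: [-0.5, 0.9, -1.7]
width: 0.0196
time: 22.9
position: [0.5827, -0.0839, 0.0356]
orientation: [-0.705, -0.056, 0.705, -0.056]
force: [0.3, 0.0, -1.5]
width: 0.0199
time: 23.28
position: [0.5832, -0.087, 0.0355]
orientation: [-0.705, -0.056, 0.705, -0.056]
force: [-0.1, 0.1, -1.4]
width: 0.02
time: 23.65
position: [0.5837, -0.0902, 0.0355]
orientation: [-0.705, -0.056, 0.705, -0.056]
force: [0.4, -0.7, -1.2]
width: 0.0197
t 23.65 pos [ 0.5837 -0.0902  0.0355] F [ 0.4 -0.7 -1.2] w 0.0197 q [ 0.12  0.5  -0.28 -0.   -0.79  0.04]
rotvec tool [0.0018 0.0006 0.0002] | shift before-turn axes mm [  -0.4 -177.7    1.7] | after-turn axes [  -0.5 -177.7    2. ]
[ 0.16585236 -0.01584355 -0.0270232 ]
```

Now 1 mm steps until the collar touches. It should push back about 3 N per mm.

```bash
for i in 1 2 3; do python3 -m handwheel '[[0,1,0,0,0,0,0],[0,0,0,0,0,0,0]]'; done;  python3 -c "
from plan import *
plan([.554,.085,.036],.157,flip=np.pi)
T=snap('top','top15');S=snap('side','side15')
b=S['color'][170:280,220:330,::-1];cv2.imwrite('pics/z20.png',cv2.resize(b,None,fx=5,fy=5,interpolation=2))"
```

```text
time: 23.9
position: [0.5839, -0.0912, 0.0355]
orientation: [-0.705, -0.056, 0.705, -0.056]
force: [-0.4, -0.4, -2.1]
width: 0.0195
time: 24.15
position: [0.5841, -0.0922, 0.0355]
orientation: [-0.705, -0.056, 0.705, -0.056]
force: [0.3, 0.3, -1.5]
width: 0.0193
time: 24.4
position: [0.5842, -0.093, 0.0355]
orientation: [-0.705, -0.056, 0.705, -0.056]
force: [0.4, 0.8, -0.8]
width: 0.0198
t 24.4 pos [ 0.5842 -0.093   0.0355] F [ 0.4  0.8 -0.8] w 0.0198 q [ 0.12  0.5  -0.28 -0.   -0.79  0.04]
rotvec tool [0.0018 0.0007 0.0006] | shift before-turn axes mm [  -0.4 -180.6    1.7] | after-turn axes [  -0.5 -180.6    2. ]
```

View pics/z20.png

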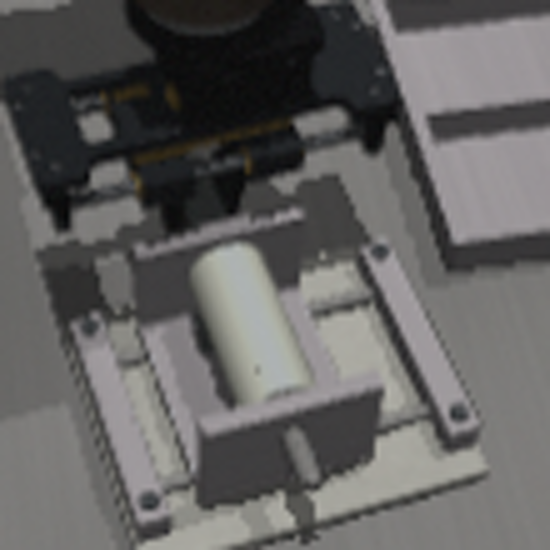

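The nose now sticks out of the far cheek at (300, 460). I'll carry on to contact.

```bash
for i in 1 2 3; do python3 -m handwheel '[[0,1,0,0,0,0,0],[0,0,0,0,0,0,0]]'|egrep 'pos|force'; done
```

```text
position: [0.5843, -0.0935, 0.0355]
force: [-0.1, 2.3, -0.7]
position: [0.5843, -0.0939, 0.0355]
force: [0.3, 3.2, -1.2]
position: [0.5843, -0.0943, 0.0355]
force: [-0.9, 4.9, -1.4]
```

```bash
python3 -m handwheel '[[0,2,0,0,0,0,0],[0,0,0,0,0,0,0]]'|egrep 'pos|force';python3 -m handwheel '[[0,-1.2,0,0,0,0,0],[0,0,0,0,0,0,0]]'|egrep 'pos|force'; python3 -m handwheel '[[0.8,0,0,0,0,0,0],[0,0,0,0,0,0,0]]'|egrep 'pos|force'
```

```text
position: [0.5844, -0.095, 0.0356]
force: [-0.4, 6.7, 0.3]
position: [0.5842, -0.0937, 0.0356]
force: [-0.7, 2.9, -1.6]
position: [0.5844, -0.094, 0.035]
force: [-0.1, 4.5, -0.5]
```

```bash
python3 -m handwheel '[[0,-0.8,0,0,0,0,0],[0,0,0,0,0,0,0]]'|egrep 'pos|force'; python3 -m handwheel '[[0,0,0,0,0,0,0],[0,0,0,0,0,0,0]]'|egrep 'pos|force'
```

```text
position: [0.5844, -0.0935, 0.035]
force: [-0.5, 2.8, -0.3]
position: [0.5844, -0.0936, 0.035]
force: [-0.4, 2.9, -0.8]
```

```bash
python3 -m handwheel '[[0,-0.5,0,0,0,0,0],[0,0,0,0,0,0,0]]'|egrep 'pos|force'; python3 -m handwheel '[[0,0,0,0,0,0,0.26],[0,0,0,0,0,0,0.3],[0,0,0,0,0,0,0.4],[0,0,0,0,0,0,0.6],[0,0,0,0,0,0,0.6],[0,0,0,0,0,0,0.6]]'; python3 -c "
from plan import *
T=snap('top','top16');S=snap('side','side16')
b=S['color'][170:280,220:330,::-1];cv2.imwrite('pics/z21.png',cv2.resize(b,None,fx=5,fy=5,interpolation=2))"
```

```text
position: [0.5844, -0.0934, 0.035]
force: [-0.3, 1.9, -1.0]
time: 27.5
position: [0.5856, -0.0948, 0.0359]
orientation: [0.705, 0.057, -0.704, 0.056]
force: [0.7, 0.6, 0.8]
width: 0.0503
```

View pics/z21.png

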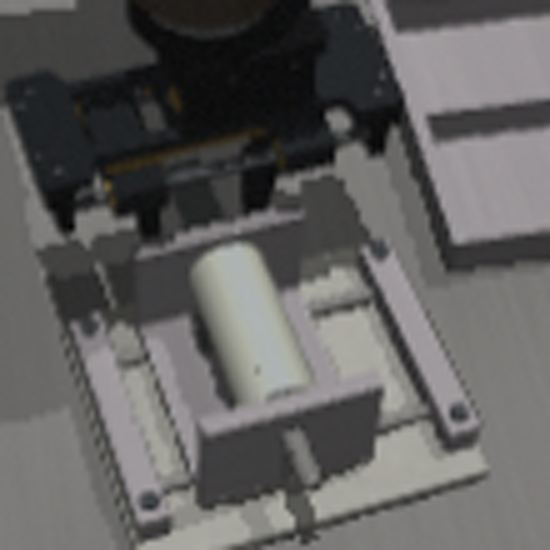

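Released, with the nose still through. Now I rise straight up and move away.

```bash
python3 -m handwheel '[[-6,0,0,0,0,0,0.6],[-8,0,0,0,0,0,0.6],[-10,0,0,0,0,0,0.6],[-12,0,0,0,0,0,0.6],[-20,0,0,0,0,0,0.6],[-30,0,0,0,0,0,0.6],[-30,0,0,0,0,0,0.6],[-30,0,0,0,0,0,0.6]]'; python3 -m handwheel '[[0,-30,0,0,0,0,0.6],[0,-40,0,0,0,0,0.6],[0,-40,0,0,0,0,0.6],[0,-40,0,0,0,0,0.6],[0,-40,0,0,0,0,0.6],[0,0,0,0,0,0,0.6]]'; python3 -c "
from plan import *
T=snap('top','top17');S=snap('side','side17')
b=S['color'][160:280,210:330,::-1];cv2.imwrite('pics/z22.png',cv2.resize(b,None,fx=5,fy=5,interpolation=2))
a=T['color'][155:235,230:340,::-1];cv2.imwrite('pics/z23.png',cv2.resize(a,None,fx=6,fy=6,interpolation=2))"
```

```text
time: 28.6
position: [0.5843, -0.095, 0.1891]
orientation: [0.705, 0.057, -0.705, 0.056]
force: [0.3, 0.5, 0.1]
width: 0.0523
time: 29.35
position: [0.5558, 0.0975, 0.1993]
orientation: [0.71, 0.057, -0.7, 0.055]
force: [0.6, -0.6, -0.2]
width: 0.0526
```

View pics/z22.png

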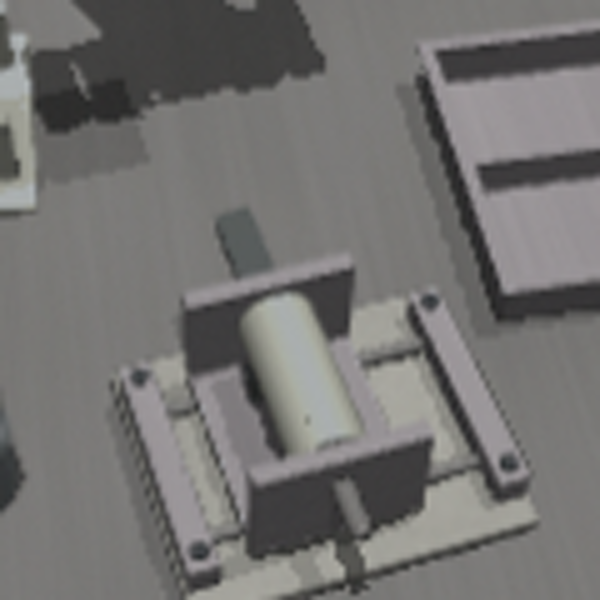

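View pics/z23.png

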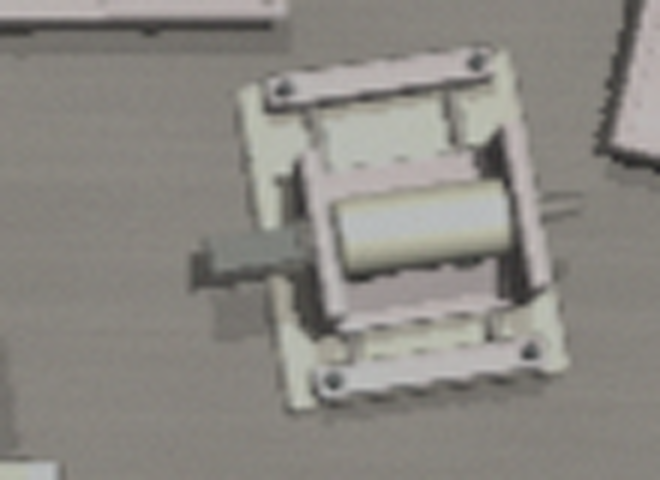

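Run:
```python
from fit import *
p=least_squares(res,[.6,-.18,.15,0,.06],kwargs=dict(use=(1,1)),loss='soft_l1',f_scale=.7,x_scale=.01).x
T=dict(np.load('pics/top17.npz'));S=dict(np.load('pics/side17.npz'))
th=p[2];R=np.array([[np.cos(th),-np.sin(th)],[np.sin(th),np.cos(th)]])
loc=lambda X:np.r_[(R.T@(X[:2]-p[:2]))*1e3,X[2]*1e3].round(1)
zt2=lambda a:(np.array(a)+.5)/6-.5+[230,155]; zs2=lambda a:(np.array(a)+.5)/5-.5+[210,160]
print('expect grip end y=116, nose y=-90, x=%.1f'%(p[3]*1e3))
print('grip end top',loc(pix2w(T,*zt2((207,253)),z=.079)),'nose top',loc(pix2w(T,*zt2((581,203)),z=.07)))
print('cheek top mid',loc(pix2w(T,*zt2((315,239)),z=.092)))
print('grip end side',loc(pix2w(S,*zs2((233,214)),z=.079)),'nose side',loc(pix2w(S,*zs2((357,533)),z=.066)))
for n,im in(('top',T),('side',S)):
    W=cloud(im).reshape(-1,3);W=W[~np.isnan(W[:,0])];L=np.c_[(W[:,:2]-p[:2])@R,W[:,2]]*1e3
    g=L[(abs(L[:,0]-p[3]*1e3)<9)&(L[:,1]>66)&(L[:,1]<135)&(L[:,2]>70)&(L[:,2]<92)]
    print(n,'grip top n',len(g),'y',np.percentile(g[:,1],[0,2,98,100]).round(1),'z slope',np.polyfit(g[:,1],g[:,2],1).round(3),'x mean',g[:,0].mean().round(1))
```

```text
expect grip end y=116, nose y=-90, x=-12.4
grip end top [-12.2 118.   79. ] nose top [-11.9 -88.1  70. ]
cheek top mid [-15.2  61.   92. ]
grip end side [-13.1 111.8  79. ] nose side [-13.2 -86.2  66. ]
top grip top n 82 y [ 66.3  67.3 114.9 115.6] z slope [3.0000e-02 7.4174e+01] x mean -12.8
side grip top n 91 y [ 68.7  70.  114.6 115.8] z slope [-7.0000e-03  7.7797e+01] x mean -12.5
```

Both views show the grip close against the near cheek and the nose out about 28–30 mm. The top pixels leave about 1 mm of doubt about the collar gap, and I let go with about 2 N on the cushion. With shut fingers I'll nudge the grip's end face lightly and back off slowly, to check that it is seated.

```bash
python3 -c "
from plan import *
plan([.5770,-.0412,.12],.157,flip=np.pi)"
```

```text
t 29.45 pos [0.556  0.0956 0.1991] F [-0.7 -0.1 -0.8] w 0.0524 q [ 0.46  0.28 -0.17  0.   -1.11 -0.31]
rotvec tool [-0.0016 -0.0149  0.0009] | shift before-turn axes mm [ 78.9 138.4   1.6] | after-turn axes [ 79.1 138.4   0.7]
```

```bash
python3 -m handwheel '[[0,0,0,-0.002,-0.015,0,0],[0,20,0,0,0,0,0],[0,25,0,0,0,0,0],[0,25,0,0,0,0,0],[0,25,0,0,0,0,0],[0,20,0,0,0,0,0],[0,0,0,0,0,0,0],[0,0,0,0,0,0,0],[20,0,0,0,0,0,0],[20,0,0,0,0,0,0],[20,0,0,0,0,0,0],[0,0,0,0,0,0,0]]'; python3 -c "
from plan import *
plan([.5775,-.0442,.040],.157,flip=np.pi)"
```

```text
time: 30.95
position: [0.574, -0.0323, 0.1382]
orientation: [-0.704, -0.052, 0.706, -0.052]
force: [0.6, 0.2, -0.4]
width: 0.0005
t 30.95 pos [ 0.574  -0.0323  0.1382] F [ 0.6  0.2 -0.4] w 0.0005 q [ 0.23  0.36 -0.21 -0.   -1.   -0.08]
rotvec tool [-0.0099  0.0026  0.0003] | shift before-turn axes mm [98.2 12.3 -2. ] | after-turn axes [98.2 12.3 -1.6]
```

```bash
python3 -m handwheel '[[0,0,-1,-0.01,0.003,0,0],[18,0,0,0,0,0,0],[20,0,0,0,0,0,0],[20,0,0,0,0,0,0],[15,0,0,0,0,0,0],[8,0,0,0,0,0,0],[0,0,0,0,0,0,0]]'; python3 -c "
from plan import *
plan([.5775,-.0442,.040],.157,flip=np.pi)"
```

```text
time: 31.82
position: [0.5814, -0.0305, 0.0623]
orientation: [0.71, 0.058, -0.699, 0.057]
force: [0.1, -0.0, -0.1]
width: 0.0003
t 31.82 pos [ 0.5814 -0.0305  0.0623] F [ 0.1 -0.  -0.1] w 0.0003 q [ 0.23  0.44 -0.3   0.   -0.82 -0.07]
rotvec tool [ 0.0056 -0.0155 -0.0008] | shift before-turn axes mm [22.2 12.9  6.4] | after-turn axes [22.3 12.9  6. ]
```

```bash
python3 -m handwheel '[[4,0,6,0.006,-0.015,-0.001,0],[6,0,0,0,0,0,0],[6,0,0,0,0,0,0],[4,0,0,0,0,0,0],[0,0,0,0,0,0,0]]'; python3 -c "
from plan import *
plan([.5775,-.0442,.040],.157,flip=np.pi);plan([.5798,-.0586,.040],.157,flip=np.pi)
S=snap('side','side18');b=S['color'][160:280,210:330,::-1];cv2.imwrite('pics/z24.png',cv2.resize(b,None,fx=5,fy=5,interpolation=2))"
```

```text
time: 32.45
position: [0.5762, -0.0314, 0.0422]
orientation: [0.706, 0.055, -0.704, 0.055]
force: [-0.2, -0.5, -0.1]
width: 0.0007
t 32.45 pos [ 0.5762 -0.0314  0.0422] F [-0.2 -0.5 -0.1] w 0.0007 q [ 0.23  0.47 -0.32 -0.   -0.78 -0.07]
rotvec tool [-0.0005 -0.0022  0.0002] | shift before-turn axes mm [ 2.2 12.9  0.7] | after-turn axes [ 2.2 12.9  0.7]
t 32.45 pos [ 0.5762 -0.0314  0.0422] F [-0.2 -0.5 -0.1] w 0.0007 q [ 0.23  0.47 -0.32 -0.   -0.78 -0.07]
rotvec tool [-0.0005 -0.0022  0.0002] | shift before-turn axes mm [ 2.2 27.5  0.7] | after-turn axes [ 2.2 27.5  0.7]
```

View pics/z24.png

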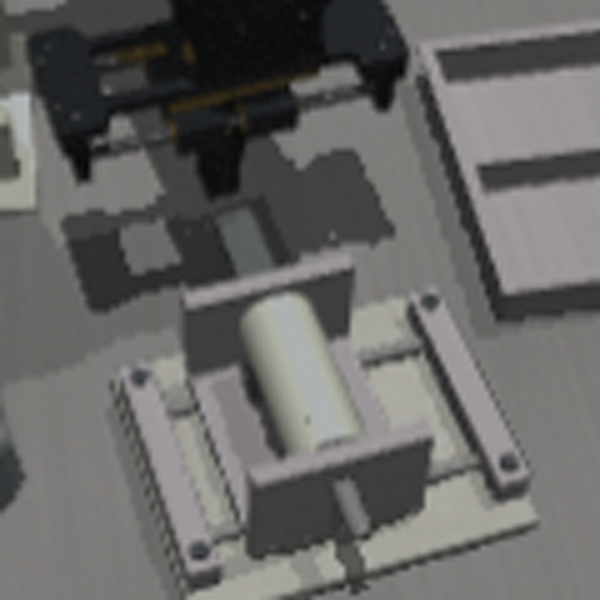

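```bash
python3 -m handwheel '[[0,5,0,0,0,0,0],[0,5,0,0,0,0,0],[0,5,0,0,0,0,0],[0,4,0,0,0,0,0],[0,0,0,0,0,0,0]]'|egrep 'pos|force'; for i in 1 2 3; do python3 -m handwheel '[[0,1,0,0,0,0,0],[0,0,0,0,0,0,0]]'|egrep 'pos|force'; done
```

```text
position: [0.58, -0.0518, 0.043]
force: [0.8, -0.5, -0.2]
position: [0.5802, -0.0528, 0.0431]
force: [0.9, -0.6, -0.3]
position: [0.5803, -0.0537, 0.0431]
force: [-0.9, -0.2, -0.1]
position: [0.5805, -0.0546, 0.0431]
force: [0.1, 0.3, 0.4]
```

```bash
for i in 1 2 3 4 5; do python3 -m handwheel '[[0,1,0,0,0,0,0],[0,0,0,0,0,0,0]]'|egrep 'pos|force'; done
```

```text
position: [0.5806, -0.0557, 0.043]
force: [-0.3, 0.7, -0.3]
position: [0.5808, -0.0562, 0.0431]
force: [-0.1, 1.9, 0.0]
position: [0.5808, -0.0566, 0.0431]
force: [-0.6, 3.0, 0.2]
position: [0.5809, -0.057, 0.0431]
force: [-0.3, 3.5, 1.3]
position: [0.5809, -0.0573, 0.0431]
force: [-1.1, 4.7, 1.2]
```

The force rises at the cushion's 3 N/mm from first touch, so the collar is seated. I'll back off slowly.

```bash
for i in 1 2 3 4 5 6; do python3 -m handwheel '[[0,-0.6,0,0,0,0,0],[0,0,0,0,0,0,0]]'|egrep 'pos|force'; done;python3 -m handwheel '[[0,-3,0,0,0,0,0],[0,-5,0,0,0,0,0],[0,-8,0,0,0,0,0],[0,-8,0,0,0,0,0],[-15,-5,0,0,0,0,0],[-25,0,0,0,0,0,0],[-30,0,0,0,0,0,0],[-30,0,0,0,0,0,0],[0,-40,0,0,0,0,0],[0,-40,0,0,0,0,0],[0,-30,0,0,0,0,0],[0,0,0,0,0,0,0]]'
python3 - <<'E'
from plan import *
T=snap('top','top19');S=snap('side','side19')
b=S['color'][160:280,210:330,::-1];cv2.imwrite('pics/z25.png',cv2.resize(b,None,fx=5,fy=5,interpolation=2))
E
```

```text
position: [0.5808, -0.0568, 0.0431]
force: [-1.6, 2.8, 0.6]
position: [0.5808, -0.0566, 0.0431]
force: [-0.8, 3.1, 1.4]
position: [0.5807, -0.0564, 0.0431]
force: [-1.0, 2.1, 0.4]
position: [0.5807, -0.0561, 0.0431]
force: [0.0, 1.5, 0.2]
position: [0.5807, -0.0559, 0.0431]
force: [-0.7, 1.1, 0.4]
position: [0.5806, -0.0556, 0.0431]
force: [0.5, 0.1, -0.1]
time: 38.12
position: [0.5596, 0.089, 0.1559]
orientation: [0.71, 0.057, -0.7, 0.055]
force: [0.5, 0.5, -0.8]
width: 0.0004
```

View pics/z25.png

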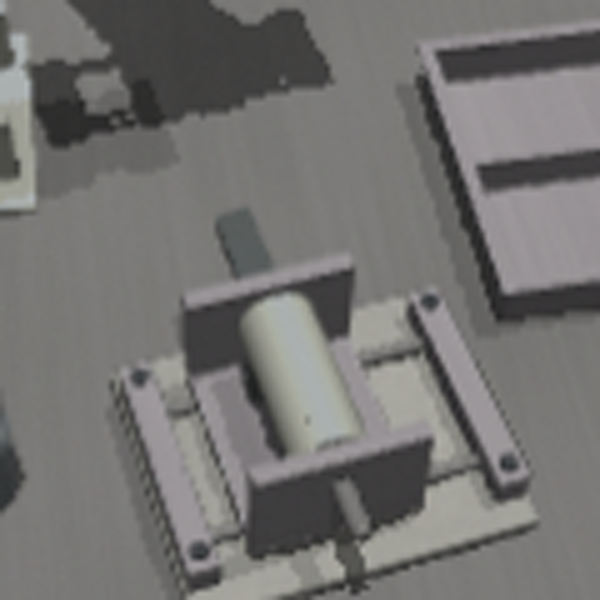

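View pics/top19.png

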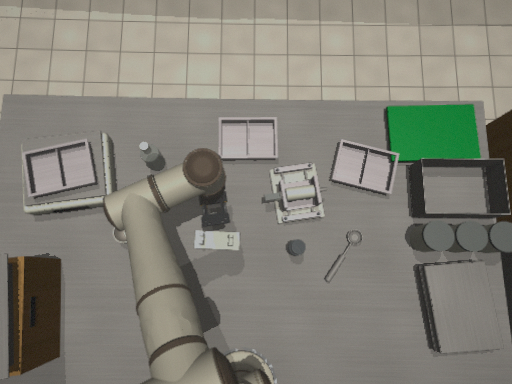

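The axle lies through both cheeks, with the grip at (245, 240) and the nose at (352, 505) in the side crop. The bystanders are where they were and the arm is clear, so I'm handing in.

```bash
python3 -c "
from bench import robot
print(robot.state()['qd'].round(3));print(robot.hand_in())"
```

```text
[-0.022  0.008 -0.008 -0.004  0.003 -0.   ]
the job is handed in; nothing more can be done
None
```

The axle is back in the crimper and released, with its collar against the near cheek. I handed in at about 38 s.

- **Grip:** My first close missed. The fingertips really end about 35 mm higher than the pose reading and tool data imply, so the jaws shut just above the grip without touching anything. I opened, went lower and gripped it at 19.6 mm.
- **Insertion:** I carried the axle over, lined it up with the roller in both cameras and threaded it through with no noticeable contact force. The collar met the cheek cushion at about 3 N/mm. The highest push I read at the end of any move was 6.7 N, and I let go at about 2 N.
- **Seating check:** I then pressed the grip's end lightly with shut fingers, up to 4.7 N. The force rose at once along the cushion, and I backed off slowly to zero, so the collar was against the cheek at that point.
- **Last pictures:** The nose is out past the far cheek, the carriage has not visibly moved, the other objects look unmoved and the arm is clear.
- **Disagreement:** The cameras do not settle the seating on their own. Their measured positions agree with "fully home" only to about 1–4 mm: the grip end came out 112–118 mm from the crimper's centre against 116 expected, and the nose 86–88 mm against 90. I rely on the force check for the seating.

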